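# Load the test nests with the finished modules

### The arm

A 6-joint arm with a two-finger parallel gripper is mounted at the origin on the work surface. World frame = base frame: x ahead of the robot, y to its left, z up, the work surface at z = 0. Lengths are in m, angles in rad, forces in N, time in s.
With the tool pointing down it reaches from about 0.375 to 0.975 m from the base axis. Payload 3.8 kg.
Tool frame: the origin (TCP) lies at the very end of the fingers, on their centre line; the grasp point (between the pads) lies bot.grip_point_offset behind it (bot.grip_point_offset is the distance from the TCP to the grasp point, in m); z points along the fingers, y is the line along which they close (so a half turn about z gives the same grasp; the last joint's range is limited). The gripper opens to 85 mm and grips with 20 to 120 N. Pads are 22 mm wide; open, the fingers measure 114 mm over their backs; the gripper's body (76 mm by 85 mm) begins 54 mm behind the grasp point. The pads swing forward as they close: fully open they stand 13 mm farther back than shut.
Start: joints at [-1.292, 0.264, 1.604, -0, 1.274, -0.037], TCP at [0.21, -0.642, 0.205] pointing down, gripper open.
Joint ranges: [-2.63, 2.63], [-0.94, 2.18], [0.31, 2.57], [-1.31, 4.45], [0, 2.66], [-2.55, 2.55]. Speed limits (rad/s): [2.57, 2.57, 3.14, 3.14, 3.14, 3.14].

### API

Orientations are given as a rotation vector (axis times angle).
In Python, from workcell import bot, vision gives the robot as it stands.
- The arm moves only by the tool play_rows, never from a script. Its argument "rows" is a list of rows, each an object of numbers: "dx", "dy", "dz": the shift along the tool's x, y, z as a fraction of full scale; "roll": the turn about the tool's z as a fraction of full scale; "fingers": the closure, from 0 (fully open) to 1 (shut). In form: [{"dx": .., "dy": .., "dz": .., "roll": .., "fingers": ..}, ...]. A call has 1 to 20 rows; each row shifts and turns the commanded pose from where the row before left it, along the tool's axes as they then stand; what a row does not reach is not made up. Full scale, the value 1, is 0.04 m for a shift and 4 degrees for a turn. A row lasts 1/12 s, in which the tool goes at most 41.7 mm and 7.16 degrees, less where a joint would pass 70% of its speed; a pose out of reach is approached as far as the arm can. A call with a number of a shift or a turn outside -1 to 1 is refused whole. A call with a gripper value outside its range is refused whole. The fingers move at their own pace and stop on an object; "grip_force" is the grip in N (left out, the last holds). Time passes only in rows, so rows that do not move let the fingers close. It gives the time, the measured TCP pose, the force and the opening at its end, in the units of the state.
- bot.read_state(): the state, without advancing time (a new reading comes with each control period).
- vision.read_camera(name): name is "scene" or "top"; returns a dict with "pixels" (400x640x3 uint8, red, green, blue), "depth" (400x640 float32, m along the optical axis (not along the pixel's ray), 0 where there is no reading), "fx", "fy", "cx", "cy" (pixels), "R" (3x3) and "t" (3): a world point X has camera coordinates R X + t. Camera axes: x right, y down, z forward; pixel columns grow to the right and rows downward; lengths in m; the calibration is good to about 2 mm. A picture is of the moment at which its call begins.
- bot.finish_job(): hands the job in, once; it reports no verdict.
The state is a dict: "time": time; "q": joint angles; "joint_vel": joint speeds; "joint_torque": joint torques, N m; "tool_pos": TCP position; "tcp_rot": TCP orientation; "wrist_force": force on the tool from outside, world axes, zero at the start; "torque": the same for the moment, N m; "width": opening from 0.0 (shut) to 1.0 (fully open).
Only numpy, scipy, OpenCV 4.12 (cv2) and the standard library are available. Lean on these libraries where they do the work, as an engineer would, in place of code of your own. Each camera call takes 0.05 s, during which the arm holds its last target. There are 200 camera calls.

### The job

Load the test bench: lay each of the three finished boards (those with a finned heat sink) flat in the nest of its own outline, the long and the square one with the white connector at the nest's white socket, and fit the round position sensor fully home on the flatted shaft of the spin stand. Set each one down from close above, never letting it drop, and leave the board that has no heat sink where it lies.

Things in the scene. Friction and masses are not known exactly. Their poses are not given: they have to be found in the camera images.
- long_board: Finished long board, loose, flat: blue board 84 x 46 x 2 mm, aluminium finned heat sink 30 x 30 mm (top 32 mm above the underside), white connector (top 10 mm) along one short end. Origin: on the underside, below the heat sink's centre, 16 mm from the board's centre away from the connector. x points to the connector, z up. Hold it by the sink, across y (30 mm). 60 g.
- square_board: Finished square board, loose, flat: blue board 56 x 56 x 2 mm, aluminium finned heat sink 28 x 28 mm (top 32 mm above the underside), white connector (top 10 mm) along one edge. Origin: on the underside, below the heat sink's centre, 13 mm from the board's centre away from the connector. x points to the connector, z up. Hold it by the sink, across y (28 mm). 55 g.
- round_board: Finished round board, loose, flat: blue disc, 60 mm diameter, 2 mm thick, with a square aluminium finned heat sink 26 x 26 mm in its middle (top 32 mm above the underside). Origin: centre of the underside, z up. Hold it by the sink, across y (26 mm). May lie in its nest at any rotation. 50 g.
- position_sensor: Hollow-shaft sensor, loose, flat: black round housing, 44 mm diameter, 22 mm high; an 18 mm wide snout on its +x side reaches 37 mm from the axis. Steel D bore right through: 19 mm diameter, flat on the +x side 4.5 mm from the axis, 2 mm wider at its lower mouth. Origin: underside, on the axis; x to the snout and the flat, z up. Hold the housing across y (44 mm). 70 g.
- unfinished_board: Unfinished square board, loose: blue board 56 x 56 x 2 mm with the white connector, but a bare metal pad and a small chip instead of a heat sink. It stays where it lies. Origin: on the underside below the pad's middle, 13 mm from the board's centre away from the connector; x points to the connector.
- long_nest: Fixed black test nest, base 134 x 76 mm. A grey plate of the board's outline is its pocket's floor, 14 mm above the bench; four corner stops round it reach 20 mm and leave the board 8 mm of play all round. Origin: on the bench, just below where its board's origin belongs (16 mm from the pocket's centre). x points to the end with the white socket block (top 22 mm) and brass pins.
- square_nest: Fixed black test nest, base 106 x 86 mm. A grey plate of the board's outline is its pocket's floor, 14 mm above the bench; four corner stops round it reach 20 mm and leave the board 8 mm of play all round. Origin: on the bench, just below where its board's origin belongs (13 mm from the pocket's centre). x points to the end with the white socket block (top 22 mm) and brass pins.
- round_nest: Fixed black test nest, base 106 x 106 mm. A grey plate of the board's outline is its pocket's floor, 14 mm above the bench; six pins round it reach 20 mm and leave the board 8 mm of play all round. Origin: on the bench, just below where its board's origin belongs, at the pocket's centre.
- spin_stand: Fixed stand, foot 104 x 84 mm. Its round dark boss (36 mm; top 34 mm above the bench) is the sensor's seat. A fixed upright shaft, 16 mm diameter, rises to 64 mm, its top 8 mm tapered, with a flat 3 mm from the axis on the +x side. The D bore goes over it, 1.5 mm of play all round, only with the flats facing (within 10 degrees). Origin: bench, shaft axis; x to the flat and white socket.
There are look-alikes about, which are no part of the job. What is shaped like the long_board but red is not meant. Leave any yellow look-alike of the position_sensor alone.

How it is judged:
At the end, for the whole second after the job is handed in: Each board flat (0.05 rad) in its own nest: origins within 12.5 mm sideways, 14 +/- 3 mm up; long and square aligned (0.3, 0.4 rad), connector at the socket. Sensor on the shaft: 34 +/- 3 mm up, axis within 4 mm, level, flats facing. Unfinished board moved under 20 mm. All at rest (z of long_board in the frame of long_nest between 0.011 and 0.017 m and horizontal distance between long_board and long_nest below 0.0125 m and angle between each of long_board, square_board, round_board, position_sensor's own z axis and vertical below 0.05 rad and linear speed of each of long_board, square_board, round_board, position_sensor below 0.02 m/s and angular speed of each of long_board, square_board, round_board, position_sensor below 0.2 rad/s and angle between the x axis of long_board and the x axis of long_nest, either way round below 0.3 rad and z of square_board in the frame of square_nest between 0.011 and 0.017 m and horizontal distance between square_board and square_nest below 0.0125 m and angle between the x axis of square_board and the x axis of square_nest, either way round below 0.4 rad and z of round_board in the frame of round_nest between 0.011 and 0.017 m and horizontal distance between round_board and round_nest below 0.0125 m and z of position_sensor in the frame of spin_stand between 0.031 and 0.037 m and horizontal distance between position_sensor and spin_stand below 0.004 m and angle between the x axis of position_sensor and the x axis of spin_stand, either way round below 0.45 rad and distance of unfinished_board from where it was at the start of the episode below 0.02 m); the robot touches nothing.
It fails at once if the long board is let fall or knocked away: faster than 0.6 m/s (a free fall of about 2 cm) while no finger touches it (linear speed of long_board above 0.6 m/s and contact force between the fingers and long_board below 0.01 N).
It fails at once if the square board is let fall or knocked away: faster than 0.6 m/s (a free fall of about 2 cm) while no finger touches it (linear speed of square_board above 0.6 m/s and contact force between the fingers and square_board below 0.01 N).
It fails at once if the round board is let fall or knocked away: faster than 0.6 m/s (a free fall of about 2 cm) while no finger touches it (linear speed of round_board above 0.6 m/s and contact force between the fingers and round_board below 0.01 N).
It fails at once if the position sensor is let fall or knocked away: faster than 0.6 m/s (a free fall of about 2 cm) while no finger touches it (linear speed of position_sensor above 0.6 m/s and contact force between the fingers and position_sensor below 0.01 N).
It fails at once if the unfinished board is moved 20 mm or more (distance of unfinished_board from where it was at the start of the episode above 0.02 m).
It also fails if it takes over 109 s, if anything falls off the work surface, if the arm or the gripper's body presses on something with over 40 N, if the wrist force passes 120 N, or if a joint passes its speed limit or range.

## Working session

There is one attempt and no reset: what is moved stays moved. The work goes in short steps, Python scripts to look and compute and a tool call to move; the robot and the scene stay as the last step left them, time stands still between calls to the robot, and variables do not carry over. Pictures are saved under pics/ and viewed, on a budget of 14 in all, crops included, one or two more only if the job needs it, and the job is handed in when it is done.

Besides the shell and the picture viewer there is one more tool, called after ">>>" by a JSON object that holds its "method" and its "body", one argument or row to a line. play_rows: Moves the arm, as the interface text tells. Its arguments: {"type":"object","properties":{"rows":{"type":"array","items":{"type":"object","properties":{"dx":{"type":"number","minimum":-1,"maximum":1},"dy":{"type":"number","minimum":-1,"maximum":1},"dz":{"type":"number","minimum":-1,"maximum":1},"roll":{"type":"number","minimum":-1,"maximum":1},"fingers":{"type":"number"}}}},"grip_force":{"type":"number"}},"required":["rows"]}

```bash
mkdir -p pics; ls; cat > h.py <<'E'
import numpy as np, cv2
from workcell import bot, vision
def cloud(c):
    v,u=np.indices(c['depth'].shape); d=c['depth']
    P=np.stack([(u-c['cx'])/c['fx']*d,(v-c['cy'])/c['fy']*d,d],-1)
    return (P-c['t'])@c['R']
def save(c,n,box=None,s=1):
    im=c['pixels'][...,::-1]
    if box: im=im[box[1]:box[3],box[0]:box[2]]
    cv2.imwrite('pics/'+n,cv2.resize(im,None,fx=s,fy=s,interpolation=cv2.INTER_CUBIC))
def ray(c,u,v,z):
    d=np.array([(u-c['cx'])/c['fx'],(v-c['cy'])/c['fy'],1.])@c['R']; o=-c['t']@c['R']
    return o+d*(z-o[2])/d[2]
E
python3 - <<'E'
from h import *
import pickle
for n in('top','scene'):
    c=vision.read_camera(n); save(c,n+'0.png',None,1.25); pickle.dump(c,open(n+'0.pkl','wb'))
    print(n,c['fx'],c['cx'],c['cy'],-c['t']@c['R']); print(c['R'].round(3))
print(bot.read_state(),bot.grip_point_offset)
E
```

```text
pics
top 368.29784485744375 321.11972211622236 202.91372066603589 [0.32632623 0.01571322 0.8033659 ]
[[-0.005 -1.     0.003]
 [-0.975  0.005 -0.224]
 [ 0.224 -0.005 -0.975]]
scene 479.8648630822677 320.26317139651445 192.52025669595452 [1.04624883 0.55074648 0.96512003]
[[-0.707  0.707  0.001]
 [ 0.546  0.547 -0.634]
 [-0.449 -0.448 -0.773]]
{'time': 0.1, 'q': array([-1.29190180e+00,  2.64707582e-01,  1.60525496e+00, -1.02921036e-05,
        1.27367328e+00, -3.68924328e-02]), 'joint_vel': array([ 0.00073364, -0.00303617, -0.00321217, -0.00097825,  0.00054412,
        0.00108825]), 'joint_torque': array([ 3.85872727e-04, -5.16707540e+01, -3.68589056e+01,  5.21863939e-06,
        6.22269479e-03, -5.82118673e-05]), 'tool_pos': array([ 0.20943432, -0.64093711,  0.20385704]), 'tcp_rot': array([-3.10051084e+00, -4.93664448e-01,  4.02475215e-04]), 'wrist_force': array([-0.03196863,  0.02716501,  0.02864644]), 'torque': array([ 0.04249732, -0.00205543, -0.0323524 ]), 'width': 0.9971770234538341} 0.0187
```

View pics/top0.png

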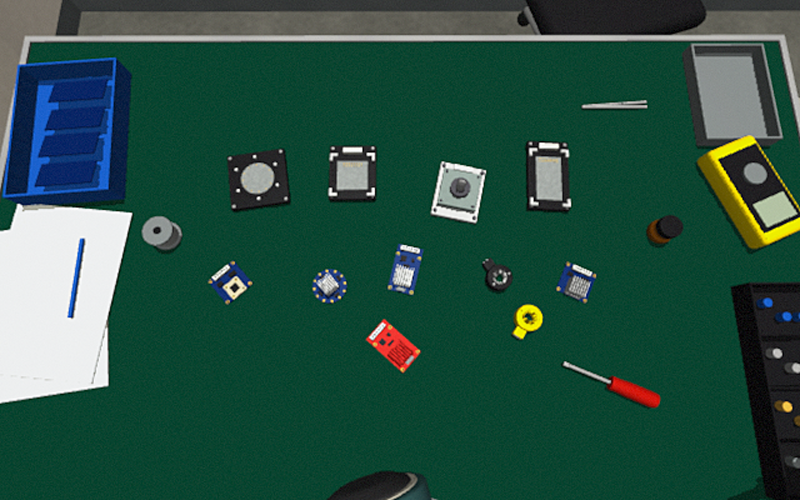

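View pics/scene0.png

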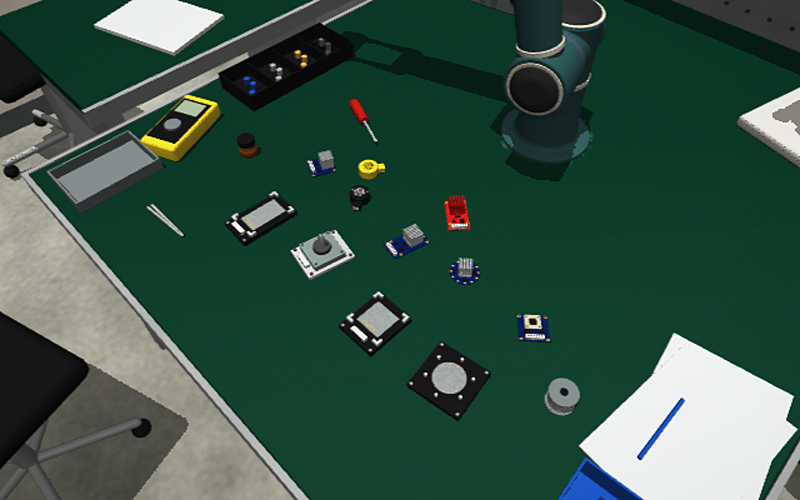

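```bash
cat > m.py <<'E'
from h import *
import pickle
T=pickle.load(open('top0.pkl','rb')); S=pickle.load(open('scene0.pkl','rb'))
def both(T,S):
    P=np.vstack([cloud(c)[c['depth']>0] for c in(T,S)]); C=np.vstack([c['pixels'][c['depth']>0] for c in(T,S)]).astype(int)
    w=np.r_[np.zeros((T['depth']>0).sum()),np.ones((S['depth']>0).sum())]
    return P,C,w
if __name__=='__main__':
    P,C,w=both(T,S); hsv=cv2.cvtColor(C[None].astype(np.uint8),cv2.COLOR_RGB2HSV)[0].astype(int)
    ob={'long':(405,270),'square':(577,281),'round':(330,286),'unf':(230,283),'sens':(497,275),'Nl':(549,176),'Ns':(352,174),'Nr':(258,180),'stand':(459,190)}
    for n,(u,v) in ob.items():
        o=ray(T,u/1.25,v/1.25,.014); r=np.hypot(*(P[:,:2]-o[:2]).T)<(.085 if n[0]=='N' or n=='stand' else .05)
        print('==',n,o.round(3))
        for k in(0,1):
            s=r&(w==k); p=P[s]; h=hsv[s]; z=p[:,2]
            def rep(t,m):
                if m.sum()>5:
                    (cx,cy),(a,b),g=cv2.minAreaRect((p[m,:2]*1000).astype(np.float32))
                    print(' ',k,t,m.sum(),'mean',(p[m].mean(0)*1000).round(1),'rect',np.round([cx,cy,a,b,g],1))
            white=(h[:,1]<60)&(h[:,2]>170); blue=(h[:,0]>100)&(h[:,0]<130)&(h[:,1]>120)
            if n in('long','square','round','unf'):
                rep('top',(z>.026)&(z<.04)); rep('blue',blue&(z<.012)); rep('white',white&(z>.004)&(z<.015))
            elif n=='sens': rep('body',(z>.014)&(z<.03)); rep('black',(h[:,2]<70)&(z<.03)&(h[:,1]<100))
            elif n[0]=='N': rep('plate',(h[:,1]<60)&(h[:,2]>90)&(h[:,2]<215)&(abs(z-.014)<.003)); rep('sock',(h[:,2]>170)&(h[:,1]<60)&(z>.0195)); rep('all',z>.006)
            else: rep('shaft',z>.045); rep('boss',(z>.030)&(z<.04)); rep('foot',(z>.006)&(z<.04)); rep('z>16',(z>.016)&(z<.03)&white)
    save(T,'crop1.png',(160,105,500,300),2.35)
E
python3 m.py
```

```text
== long [0.478 0.006 0.014]
  0 top 94 mean [468.5   9.1  29.4] rect [468.4   8.6  29.7  29.8  76.3]
  0 blue 355 mean [486.    3.9   1.6] rect [483.    6.   47.2  84.2  76.3]
  0 white 145 mean [486.8   5.    7.9] rect [484.1   5.5  32.7  79.3  75.7]
  1 top 116 mean [467.6  10.6  30.2] rect [467.5  10.5  32.2  30.7  75.5]
  1 blue 202 mean [491.5   8.3   2.7] rect [482.8   5.8  50.1  85.7  73.5]
  1 white 29 mean [517.8  -3.6  10.2] rect [517.9  -2.8  31.7   8.9  78.1]
== square [ 0.457 -0.293  0.014]
  0 top 118 mean [ 446.9 -289.9   29. ] rect [ 447.  -290.3   28.4   28.7   66.2]
  0 blue 224 mean [ 462.1 -290.8    1.3] rect [ 457.6 -295.3   57.2   56.4   66.1]
  0 white 59 mean [ 478.1 -305.1    8.9] rect [ 478.6 -305.7   33.7    8.    64.9]
  1 top 76 mean [ 446.7 -287.5   30.1] rect [ 445.9 -288.7   35.2   27.4   63. ]
  1 blue 107 mean [ 465.2 -290.1    2.7] rect [ 458.5 -295.6   63.    54.    64.7]
  1 white 16 mean [ 478.  -304.5   11.2] rect [ 478.  -303.8   27.8    6.3   67.2]
== round [0.451 0.136 0.014]
  0 top 76 mean [454.3 138.4  29.4] rect [454.6 138.6  26.1  25.7  
[... 2433 characters left out ...]
 mean [653.1 277.9  14.1] rect [648.2 268.5 113.7 148.8   8.7]
== stand [ 0.626 -0.093  0.014]
  0 shaft 48 mean [623.  -92.   57.6] rect [623.7 -92.8  15.5  11.2  86.5]
  0 boss 139 mean [623.3 -92.2  33.5] rect [625.5 -93.7  33.7  34.5  86.8]
  0 foot 1521 mean [621.1 -91.3  18.9] rect [626.6 -93.2  83.9 105.5  77.5]
  0 z>16 566 mean [629.9 -94.7  22.9] rect [633.1 -94.6  69.9  81.2  77.1]
  1 shaft 39 mean [625.1 -89.1  57.6] rect [623.4 -91.2  18.8  10.1  77.3]
  1 boss 117 mean [627.2 -88.5  34.5] rect [625.  -91.2  33.8  34.3  28.9]
  1 foot 1101 mean [631.5 -83.6  20. ] rect [ 638.6 -101.2  109.1  139.5   82.6]
  1 z>16 69 mean [653.1 -98.4  21.9] rect [631.6 -93.7  68.4  82.3  76.4]
```

View pics/crop1.png

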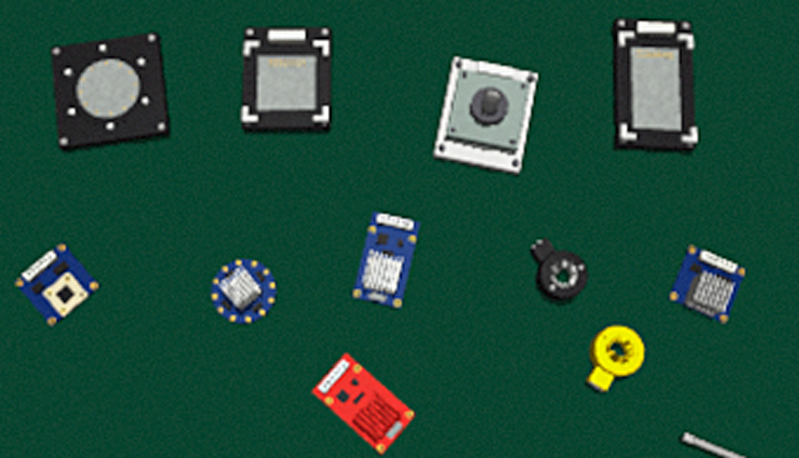

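The crop shows, in crop pixels: finned long blue board (390,258), with the red one (362,405) as its look-alike; finned square board (710,285), with the unfinished one with a bare pad at (58,285); finned round board (243,290); black sensor (560,270), with the yellow look-alike (615,355). The blue finned boards and the black sensor fit the description. I'll refine the sensor, the nests and the stand.

```bash
cat > r.py <<'E'
from m import *
from scipy.optimize import least_squares
def mask(c,f,ctr,rad,z,zr=None):
    P=cloud(c); r=np.hypot(P[...,0]-ctr[0],P[...,1]-ctr[1])<rad
    h=cv2.cvtColor(c['pixels'],cv2.COLOR_RGB2HSV).astype(int)
    m=r&f(h)&(c['depth']>0)
    if zr: m&=(P[...,2]>zr[0])&(P[...,2]<zr[1])
    v,u=np.nonzero(m); return np.array([ray(c,a,b,z)[:2] for a,b in zip(u,v)])*1000
for n,c in(('top',T),('scene',S)):
    for N,ctr in(('Nl',(.652,-.257)),('Ns',(.657,.102)),('Nr',(.652,.275))):
        p=mask(c,lambda h:(h[...,1]<60)&(h[...,2]>90)&(h[...,2]<200),ctr,.052 if N=='Nl' else .036,.014,(.010,.0165))
        print(n,N,len(p),p.mean(0).round(1),np.round(cv2.minAreaRect(p.astype(np.float32)),1) if 0 else cv2.minAreaRect(p.astype(np.float32)))
        if N!='Nr':
            q=mask(c,lambda h:(h[...,1]<60)&(h[...,2]>190),(ctr[0]+(.055 if N=='Nl' else .042),ctr[1]),.026,.022,(.019,.03)); print('  sock',len(q),q.mean(0) if len(q) else '')
    p=mask(c,lambda h:h[...,2]<256,(.469,-.153),.05,.022,(.018,.03))
    # housing centre: iterate; snout = points >25 mm from it
    hull=cv2.convexHull(p.astype(np.float32))[:,0]
    ctr=np.array([466.,-155])
    for _ in range(20):
        d=p-ctr; R=np.hypot(*d.T); a=np.arctan2(d[:,1],d[:,0]); 
        sn=R>26; ang=np.arctan2(d[sn,1].mean(),d[sn,0].mean())
        e=[]
        hd=hull-ctr; ha=np.arctan2(hd[:,1],hd[:,0]); k=np.cos(ha-ang)<.2
        if k.sum()<4: break
        ctr=least_squares(lambda x:np.hypot(*(hull[k]-x).T)-22,ctr).x
    print(n,'sensor',ctr.round(1),np.degrees(ang).round(1),'rmax',R.max().round(1),'nsn',sn.sum(), 'res',(np.hypot(*(hull[k]-ctr).T)).round(1))
    p=mask(c,lambda h:h[...,2]<256,(.625,-.093),.03,.034,(.030,.037)); print(n,'boss',cv2.minEnclosingCircle(p.astype(np.float32)))
    p=mask(c,lambda h:h[...,2]<256,(.625,-.093),.02,.062,(.060,.068)); print(n,'shaft top',p.mean(0),cv2.minAreaRect(p.astype(np.float32)))
    p=mask(c,lambda h:(h[...,1]<60)&(h[...,2]>170),(.625,-.093),.07,.02,(.021,.028)); print(n,'white hi',p.mean(0),cv2.minAreaRect(p.astype(np.float32)))
a=S['pixels'][180:230,225:305]; b=T['pixels'][120:185,330:410]; d=S['pixels'][140:175,265:310]; e=T['pixels'][200:240,375:420]
f=lambda i:cv2.resize(i[...,::-1],(400,300),interpolation=cv2.INTER_CUBIC)
cv2.imwrite('pics/crop2.png',np.vstack([np.hstack([f(a),f(b)]),np.hstack([f(d),f(e)])]))
E
python3 r.py
```

```text
top Nl 701 [ 648.3 -257.4] ((649.8136596679688, -253.3465576171875), (55.25013732910156, 86.80574035644531), 88.06733703613281)
  sock 53 [ 709.52513134 -259.82202304]
top Ns 536 [655.4 102.3] ((655.9939575195312, 102.02511596679688), (58.062618255615234, 53.76753234863281), 89.77779388427734)
  sock 52 [702.86431279 100.57663508]
top Nr 504 [651.2 275.3] ((651.24609375, 274.66131591796875), (60.17359924316406, 59.68808364868164), 19.9769287109375)
top sensor [ 466. -155.] nan rmax 23.7 nsn 0 res []
top boss ((625.346435546875, -93.03705596923828), 18.07522964477539)
top shaft top [624.52702695 -92.8146176 ] ((624.8619995117188, -92.8105697631836), (9.596155166625977, 8.287739753723145), 63.0994758605957)
top white hi [627.1462555  -94.07070043] ((628.0281372070312, -94.47756958007812), (68.25536346435547, 68.29219818115234), 77.61439514160156)
scene Nl 314 [ 648.3 -259. ] ((649.8218994140625, -258.59869384765625), (48.33830642700195, 85.70964813232422), 89.58621215820312)
  sock 41 [ 708.8647003  -257.93651103]
scene Ns 394 [655.6 101.4] ((655.5028076171875, 101.47138214111328), (56.30094909667969, 56.20726776123047), 89.39445495605469)
  sock 50 [703.09755119 103.16859907]
scene Nr 463 [650.4 275. ] ((650.9407958984375, 274.29669189453125), (56.493064880371094, 58.4829216003418), 45.017757415771484)
scene sensor [ 464.8 -154.6] 37.3 rmax 41.6 nsn 6 res [20.5 21.3 21.6 22.4 22.7 22.6 21.4 21.2 21.9 20.4]
scene boss ((625.3914184570312, -90.02392578125), 19.014453887939453)
scene shaft top [624.57616824 -90.25502261] ((625.060546875, -90.12290954589844), (9.974956512451172, 14.85534381866455), 5.985886573791504)
scene white hi [639.91497521 -98.78396892] ((629.1069946289062, -96.83668518066406), (65.75749206542969, 82.38043975830078), 77.19141387939453)r.py:21: RuntimeWarning: Mean of empty slice.
  sn=R>26; ang=np.arctan2(d[sn,1].mean(),d[sn,0].mean())
  ret = ret.dtype.type(ret / rcount)
```

View pics/crop2.png

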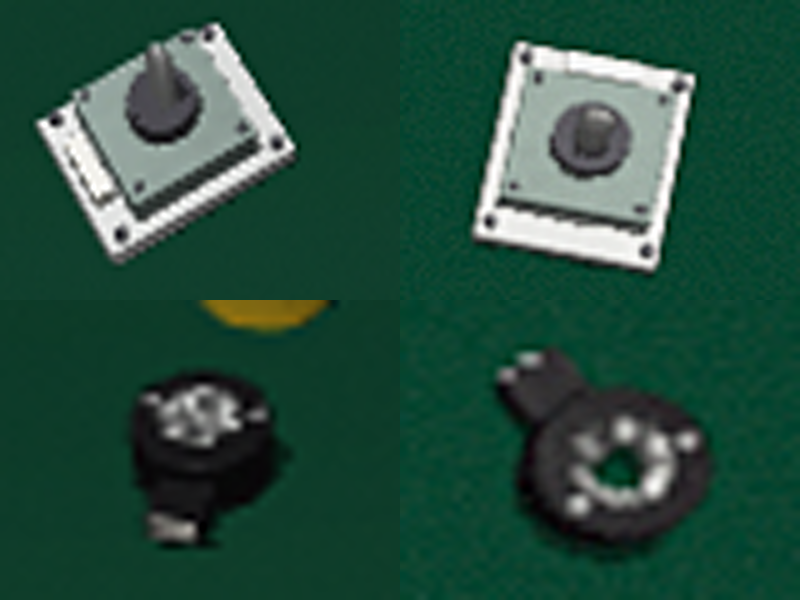

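```bash
cat > go.py <<'E'
import sys
from h import *
from scipy.spatial.transform import Rotation as Ro
# usage: go.py x y z theta(deg) -> roll total first, then shift totals in the final tool frame (units of full scale)
x,y,z,th=map(float,sys.argv[1:5]); s=bot.read_state(); R=Ro.from_rotvec(s['tcp_rot']).as_matrix()
t0=np.degrees(np.arctan2(R[1,0],R[0,0])); c,sn=np.cos(np.radians(th)),np.sin(np.radians(th))
F=np.array([[c,sn,0],[sn,-c,0],[0,0,-1]]); d=F@(np.array([x,y,z])-s['tool_pos'])/.04   # rows = tool x,y,z
print('t',round(s['time'],2),'pos',s['tool_pos'].round(4),'th',t0.round(2),'tilt',R[2,2].round(4),'q6',s['q'][5].round(2),'w',s['width'].round(3),'F',s['wrist_force'].round(1))
print('roll',round(-(th-t0)/4,2),'dx dy dz',d.round(3))
E
python3 go.py .4468 -.2895 .06 -24.5
python3 - <<'E'
from m import *
for n,c in(('top',T),('scene',S)):
    P=cloud(c); h=cv2.cvtColor(c['pixels'],cv2.COLOR_RGB2HSV).astype(int)
    D=np.hypot(P[...,0]-.466,P[...,1]+.155)*1000
    m=(D<48)&(P[...,2]>.005)&(P[...,2]<.035)
    hs=m&(P[...,2]>.0195)&(D<26); p=P[hs][:,:2]*1000; ctr=np.array(cv2.minEnclosingCircle(p.astype(np.float32))[0])
    br=m&(h[...,2]>110)&(h[...,1]<80)&(D<14)
    sn=m&(np.hypot(P[...,0]*1000-ctr[0],P[...,1]*1000-ctr[1])>25); d=P[sn][:,:2]*1000-ctr
    print(n,'circle',cv2.minEnclosingCircle(p.astype(np.float32)),'bore',(P[br].mean(0)*1000).round(1),'snout n',sn.sum(),d.mean(0).round(1),np.degrees(np.arctan2(*d.mean(0)[::-1])).round(1),'z',P[sn][:,2].round(3).max(),'rmax',np.hypot(*d.T).max().round(1))
E
```

```text
top circle ((465.6297302246094, -156.65664672851562), 22.00961685180664) bore [ 464.2 -158.1   20.3] snout n 52 [25.6 17.2] 34.0 z 0.017 rmax 37.8
scene circle ((465.12567138671875, -155.8579559326172), 23.328887939453125) bore [ 462.6 -159.    20.1] snout n 49 [22.7 17.5] 37.6 z 0.021 rmax 47.7Traceback (most recent call last):
  File "go.py", line 8, in <module>
    print('t',round(s['time'],2),'pos',s['tool_pos'].round(4),'th',t0.round(2),'tilt',R[2,2].round(4),'q6',s['q'][5].round(2),'w',s['width'].round(3),'F',s['wrist_force'].round(1))
                                                                                                                                  ^^^^^^^^^^^^^^^^
AttributeError: 'float' object has no attribute 'round'
```

```bash
sed -i "s/s\['width'\].round(3)/round(float(s['width']),3)/" go.py; python3 go.py .4468 -.2895 .06 -24.5
```

```text
t 0.1 pos [ 0.2094 -0.6409  0.2039] th 18.09 tilt -1.0 q6 -0.04 w 0.997 F [-0.  0.  0.]
roll 10.65 dx dy dz [  1.756 -10.456   3.596]
```

>>> {"method": "play_rows", "body": {
  "rows": [
    {"roll": 1},
    {"roll": 1},
    {"roll": 1},
    {"roll": 1},
    {"roll": 1},
    {"roll": 1},
    {"roll": 1},
    {"roll": 1},
    {"roll": 1},
    {"roll": 1},
    {"roll": 0.65},
    {"dx": 0.2, "dy": -1},
    {"dx": 0.2, "dy": -1},
    {"dx": 0.2, "dy": -1},
    {"dx": 0.2, "dy": -1},
    {"dx": 0.2, "dy": -1},
    {"dx": 0.2, "dy": -1},
    {"dx": 0.2, "dy": -1},
    {"dx": 0.2, "dy": -1},
    {"dy": -1}
  ],
  "grip_force": 40
}}

```text
validation failed for argument at $.ro...
```

```bash
python3 go.py .4468 -.2895 .06 -24.5
```

```text
t 0.1 pos [ 0.2094 -0.6409  0.2039] th 18.09 tilt -1.0 q6 -0.04 w 0.997 F [-0.  0.  0.]
roll 10.65 dx dy dz [  1.756 -10.456   3.596]
```

>>> {"method": "play_rows", "body": {
  "rows": [
    {"dx": 0, "dy": 0, "dz": 0, "roll": 1, "fingers": 0},
    {"dx": 0, "dy": 0, "dz": 0, "roll": 1, "fingers": 0},
    {"dx": 0, "dy": 0, "dz": 0, "roll": 1, "fingers": 0},
    {"dx": 0, "dy": 0, "dz": 0, "roll": 1, "fingers": 0},
    {"dx": 0, "dy": 0, "dz": 0, "roll": 1, "fingers": 0},
    {"dx": 0, "dy": 0, "dz": 0, "roll": 1, "fingers": 0},
    {"dx": 0, "dy": 0, "dz": 0, "roll": 1, "fingers": 0},
    {"dx": 0, "dy": 0, "dz": 0, "roll": 1, "fingers": 0},
    {"dx": 0, "dy": 0, "dz": 0, "roll": 1, "fingers": 0},
    {"dx": 0, "dy": 0, "dz": 0, "roll": 1, "fingers": 0},
    {"dx": 0, "dy": 0, "dz": 0, "roll": 0.65, "fingers": 0},
    {"dx": 0.2, "dy": -1, "dz": 0, "roll": 0, "fingers": 0},
    {"dx": 0.2, "dy": -1, "dz": 0, "roll": 0, "fingers": 0},
    {"dx": 0.2, "dy": -1, "dz": 0, "roll": 0, "fingers": 0},
    {"dx": 0.2, "dy": -1, "dz": 0, "roll": 0, "fingers": 0},
    {"dx": 0.2, "dy": -1, "dz": 0, "roll": 0, "fingers": 0},
    {"dx": 0.2, "dy": -1, "dz": 0, "roll": 0, "fingers": 0},
    {"dx": 0.2, "dy": -1, "dz": 0, "roll": 0, "fingers": 0},
    {"dx": 0.2, "dy": -1, "dz": 0, "roll": 0, "fingers": 0},
    {"dx": 0, "dy": -1, "dz": 0, "roll": 0, "fingers": 0}
  ],
  "grip_force": 40
}}

```text
time: 1.77
tool_pos: [0.4185, -0.339, 0.2048]
tcp_rot: [-3.07, 0.667, -0.001]
wrist_force: [-0.0, 0.0, 0.2]
width: 0.997
```

```bash
python3 go.py .4468 -.2895 .06 -24.5
```

```text
t 1.77 pos [ 0.4185 -0.339   0.2048] th -24.5 tilt -1.0 q6 1.27 w 0.997 F [-0.   0.   0.2]
roll -0.0 dx dy dz [ 0.13  -1.418  3.62 ]
```

>>> {"method": "play_rows", "body": {
  "rows": [
    {"dx": 0.13, "dy": -0.7, "dz": 0.6, "roll": 0, "fingers": 0},
    {"dx": 0, "dy": -0.7, "dz": 1, "roll": 0, "fingers": 0},
    {"dx": 0, "dy": 0, "dz": 1, "roll": 0, "fingers": 0},
    {"dx": 0, "dy": 0, "dz": 0.8, "roll": 0, "fingers": 0},
    {"dx": 0, "dy": 0, "dz": 0, "roll": 0, "fingers": 0},
    {"dx": 0, "dy": 0, "dz": 0, "roll": 0, "fingers": 0}
  ]
}}

```text
time: 2.27
tool_pos: [0.4415, -0.2939, 0.0729]
tcp_rot: [-3.068, 0.666, 0.009]
wrist_force: [-0.2, -1.3, 0.3]
width: 0.997
```

```bash
python3 go.py .4468 -.2895 .007 -24.5
```

```text
t 2.27 pos [ 0.4415 -0.2939  0.0729] th -24.49 tilt -1.0 q6 1.36 w 0.997 F [-0.2 -1.3  0.3]
roll 0.0 dx dy dz [ 0.075 -0.156  1.647]
```

>>> {"method": "play_rows", "body": {
  "rows": [
    {"dx": 0.08, "dy": -0.16, "dz": 0.2, "roll": 0, "fingers": 0},
    {"dx": 0, "dy": 0, "dz": 0.4, "roll": 0, "fingers": 0},
    {"dx": 0, "dy": 0, "dz": 0.4, "roll": 0, "fingers": 0},
    {"dx": 0, "dy": 0, "dz": 0.3, "roll": 0, "fingers": 0},
    {"dx": 0, "dy": 0, "dz": 0.25, "roll": 0, "fingers": 0},
    {"dx": 0, "dy": 0, "dz": 0.1, "roll": 0, "fingers": 0},
    {"dx": 0, "dy": 0, "dz": 0, "roll": 0, "fingers": 0},
    {"dx": 0, "dy": 0, "dz": 0, "roll": 0, "fingers": 0}
  ]
}}

```text
time: 2.93
tool_pos: [0.4495, -0.2914, 0.0095]
tcp_rot: [3.07, -0.667, 0.001]
wrist_force: [0.4, 0.2, 0.1]
width: 1.003
```

```bash
python3 go.py .4468 -.2895 .007 -24.5; python3 - <<'E'
from h import *
c=vision.read_camera('scene'); save(c,'g1.png',(200,70,350,180),5)
E
```

```text
t 2.93 pos [ 0.4495 -0.2914  0.0095] th -24.52 tilt -1.0 q6 1.38 w 1.003 F [0.4 0.2 0.1]
roll -0.0 dx dy dz [-0.081 -0.016  0.062]
```

View pics/g1.png

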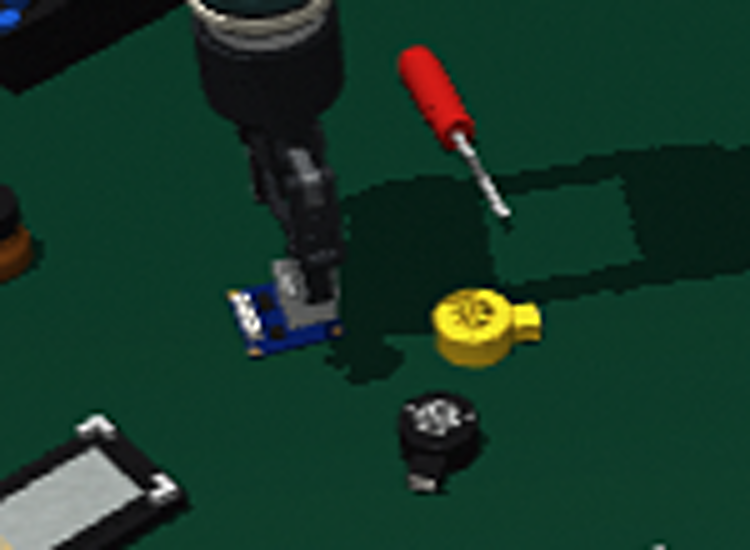

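The fingers stand astride the sink at (305,290) in the crop. Closing.

>>> {"method": "play_rows", "body": {
  "rows": [
    {"dx": -0.08, "dy": 0, "dz": 0.03, "roll": 0, "fingers": 0},
    {"dx": 0, "dy": 0, "dz": 0, "roll": 0, "fingers": 1},
    {"dx": 0, "dy": 0, "dz": 0, "roll": 0, "fingers": 1},
    {"dx": 0, "dy": 0, "dz": 0, "roll": 0, "fingers": 1},
    {"dx": 0, "dy": 0, "dz": 0, "roll": 0, "fingers": 1},
    {"dx": 0, "dy": 0, "dz": 0, "roll": 0, "fingers": 1},
    {"dx": 0, "dy": 0, "dz": 0, "roll": 0, "fingers": 1},
    {"dx": 0, "dy": 0, "dz": 0, "roll": 0, "fingers": 1},
    {"dx": 0, "dy": 0, "dz": 0, "roll": 0, "fingers": 1},
    {"dx": 0, "dy": 0, "dz": 0, "roll": 0, "fingers": 1},
    {"dx": 0, "dy": 0, "dz": 0, "roll": 0, "fingers": 1}
  ]
}}

```text
time: 3.9
tool_pos: [0.4461, -0.2897, 0.0077]
tcp_rot: [-3.07, 0.667, 0.0]
wrist_force: [0.4, -0.3, -0.4]
width: 0.002
```

```bash
python3 go.py .4468 -.2895 .12 -24.5;python3 go.py .6426 .102 .06 0
```

```text
t 3.9 pos [ 0.4461 -0.2897  0.0077] th -24.51 tilt -1.0 q6 1.38 w 0.002 F [ 0.4 -0.3 -0.4]
roll -0.0 dx dy dz [ 0.014 -0.011 -2.807]
t 3.9 pos [ 0.4461 -0.2897  0.0077] th -24.51 tilt -1.0 q6 1.38 w 0.002 F [ 0.4 -0.3 -0.4]
roll -6.13 dx dy dz [ 4.912 -9.792 -1.307]
```

```bash
python3 - <<'E'
from h import *
c=vision.read_camera('scene'); d=vision.read_camera('top')
f=lambda i:cv2.resize(i[...,::-1],(400,400),interpolation=cv2.INTER_CUBIC)
cv2.imwrite('pics/g2.png',np.hstack([f(c['pixels'][90:160,225:295]),f(d['pixels'][185:265,420:500])]))
P=cloud(c); m=(np.hypot(P[...,0]-.447,P[...,1]+.29)<.05)
h=cv2.cvtColor(c['pixels'],cv2.COLOR_RGB2HSV).astype(int); w=m&(h[...,2]>170)&(h[...,1]<60)&(P[...,2]<.015)&(P[...,2]>.004); print(w.sum(),P[w].mean(0).round(4))
E
```

```text
18 [ 0.4777 -0.3056  0.0102]
```

View pics/g2.png

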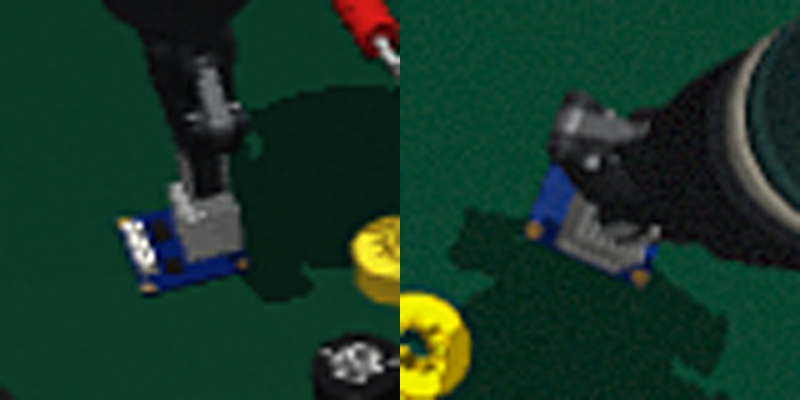

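```bash
python3 - <<'E'
from h import *
for n in('scene','top'):
    c=vision.read_camera(n)
    P=cloud(c); D=(np.hypot(P[...,0]-.447,P[...,1]+.29)<.07)
    for lo,hi in((.005,.02),(.02,.034),(.036,.046),(.046,.056),(.056,.07),(.07,.09),(.09,.12)):
        m=D&(P[...,2]>lo)&(P[...,2]<hi)&(c['pixels'].max(-1)<90)
        if m.sum()>2: print(n,lo,m.sum(),(P[m].mean(0)*1000).round(1),(P[m].min(0)*1000).round(),(P[m].max(0)*1000).round())
    m=D&(P[...,2]>.026)&(P[...,2]<.036)&(c['pixels'].max(-1)>100); print('sink',(P[m].mean(0)*1000).round(1))
E
```

```text
scene 0.005 53 [ 446.6 -284.9    8.1] [ 380. -357.    5.] [ 508. -225.   20.]
scene 0.02 22 [ 449.2 -278.2   26.7] [ 432. -304.   20.] [ 464. -269.   31.]
scene 0.036 14 [ 449.5 -282.8   42.3] [ 439. -298.   37.] [ 457. -274.   46.]
scene 0.046 21 [ 450.7 -280.6   50.6] [ 439. -295.   46.] [ 457. -274.   55.]
scene 0.056 23 [ 450.6 -280.4   60.7] [ 438. -294.   56.] [ 458. -272.   67.]
scene 0.07 23 [ 460.3 -272.2   85.4] [ 449. -301.   77.] [ 471. -253.   90.]
scene 0.09 77 [ 460.5 -267.1  107.9] [ 437. -312.   94.] [ 480. -232.  120.]
sink [ 451.7 -289.    30.5]
top 0.005 40 [ 442.5 -281.    12.8] [ 428. -297.    5.] [ 463. -233.   19.]
top 0.02 29 [ 441.8 -283.4   25. ] [ 429. -301.   20.] [ 456. -273.   34.]
top 0.036 16 [ 439.4 -284.    42.7] [ 435. -299.   38.] [ 446. -276.   46.]
top 0.046 18 [ 441.4 -281.1   50.6] [ 435. -291.   46.] [ 449. -275.   56.]
top 0.056 19 [ 439.1 -283.3   61.2] [ 434. -296.   56.] [ 447. -275.   66.]
top 0.07 81 [ 444.1 -275.3   83.6] [ 423. -309.   71.] [ 463. -253.   90.]
top 0.09 143 [ 443.3 -271.   105.8] [ 411. -340.   90.] [ 476. -230.  120.]
sink [ 438.9 -285.    29. ]
```

>>> {"method": "play_rows", "body": {
  "rows": [
    {"dx": 0, "dy": 0, "dz": -0.3, "roll": 0, "fingers": 1},
    {"dx": 0, "dy": 0, "dz": -0.6, "roll": 0, "fingers": 1},
    {"dx": 0, "dy": 0, "dz": -0.6, "roll": 0, "fingers": 1},
    {"dx": 0, "dy": 0, "dz": -0.3, "roll": 0, "fingers": 1},
    {"dx": 0, "dy": 0, "dz": 0, "roll": 0, "fingers": 1}
  ]
}}

```text
time: 4.52
tool_pos: [0.4489, -0.2917, 0.0841]
tcp_rot: [3.067, -0.666, 0.011]
wrist_force: [0.3, -0.6, 0.1]
width: 0.001
```

```bash
python3 go.py .4468 -.2895 .12 -24.5; python3 - <<'E'
from h import *
c=vision.read_camera('scene'); d=vision.read_camera('top')
f=lambda i:cv2.resize(i[...,::-1],(400,400),interpolation=cv2.INTER_CUBIC)
cv2.imwrite('pics/g3.png',np.hstack([f(c['pixels'][80:160,220:300]),f(d['pixels'][185:265,420:500])]))
E
```

```text
t 4.52 pos [ 0.4489 -0.2917  0.0841] th -24.51 tilt -1.0 q6 1.38 w 0.001 F [ 0.3 -0.6  0.1]
roll -0.0 dx dy dz [-0.07  -0.028 -0.898]
```

View pics/g3.png

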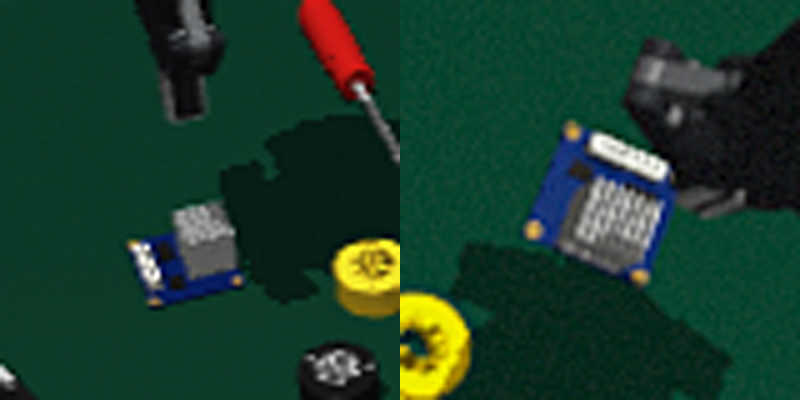

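```bash
python3 - <<'E'
from h import *
c=vision.read_camera('scene'); print(ray(c,257,103,.084).round(4)); P=cloud(c)
for v in range(88,112,3): print(v,[ (P[v,u]*1000).round().astype(int).tolist() for u in (254,257,260)])
d=vision.read_camera('top'); P=cloud(d); 
m=(P[...,2]>.07)&(P[...,2]<.13)&(np.hypot(P[...,0]-.44,P[...,1]+.29)<.09)
for lo in (.07,.08,.09,.1,.11):
  k=m&(P[...,2]>=lo)&(P[...,2]<lo+.01); v,u=np.nonzero(k); 
  if len(u): print(lo,len(u),(P[k].mean(0)*1000).round(),(u.min(),u.max(),v.min(),v.max()))
E
```

```text
[ 0.43   -0.3142  0.084 ]
88 [[458, -280, 171], [474, -244, 201], [470, -238, 201]]
91 [[459, -281, 161], [479, -239, 197], [474, -233, 197]]
94 [[466, -271, 161], [474, -247, 180], [467, -244, 177]]
97 [[456, -288, 135], [454, -277, 141], [446, -274, 138]]
100 [[456, -290, 124], [455, -278, 131], [445, -277, 125]]
103 [[456, -291, 113], [456, -278, 121], [449, -274, 119]]
106 [[388, -391, 2], [379, -388, -2], [377, -376, 4]]
109 [[398, -379, 3], [390, -374, 1], [385, -367, 3]]
0.1 4 [ 441. -281.  107.] (np.int64(474), np.int64(476), np.int64(224), np.int64(227))
0.11 21 [ 440. -283.  115.] (np.int64(473), np.int64(486), np.int64(220), np.int64(228))
```

The shut fingertips appear about 24 mm above the reported TCP (z ~108 mm vs 84), so they shut over the sink and the board did not move. I'll go lower with the fingers open, watching force.

>>> {"method": "play_rows", "body": {
  "rows": [
    {"dx": -0.07, "dy": -0.03, "dz": 0, "roll": 0, "fingers": 0},
    {"dx": 0, "dy": 0, "dz": 0, "roll": 0, "fingers": 0},
    {"dx": 0, "dy": 0, "dz": 0, "roll": 0, "fingers": 0},
    {"dx": 0, "dy": 0, "dz": 0, "roll": 0, "fingers": 0},
    {"dx": 0, "dy": 0, "dz": 0, "roll": 0, "fingers": 0},
    {"dx": 0, "dy": 0, "dz": 0, "roll": 0, "fingers": 0},
    {"dx": 0, "dy": 0, "dz": 0.4, "roll": 0, "fingers": 0},
    {"dx": 0, "dy": 0, "dz": 0.4, "roll": 0, "fingers": 0},
    {"dx": 0, "dy": 0, "dz": 0.4, "roll": 0, "fingers": 0},
    {"dx": 0, "dy": 0, "dz": 0.4, "roll": 0, "fingers": 0},
    {"dx": 0, "dy": 0, "dz": 0.3, "roll": 0, "fingers": 0},
    {"dx": 0, "dy": 0, "dz": 0.2, "roll": 0, "fingers": 0},
    {"dx": 0, "dy": 0, "dz": 0, "roll": 0, "fingers": 0}
  ]
}}

```text
time: 5.8
tool_pos: [0.4427, -0.2865, -0.0062]
tcp_rot: [-3.069, 0.666, 0.005]
wrist_force: [0.3, -0.0, -0.1]
width: 1.002
```

```bash
python3 go.py .4468 -.2895 -.012 -24.5; python3 - <<'E'
from h import *
c=vision.read_camera('scene'); d=vision.read_camera('top')
f=lambda i:cv2.resize(i[...,::-1],(400,400),interpolation=cv2.INTER_CUBIC)
cv2.imwrite('pics/g4.png',np.hstack([f(c['pixels'][80:160,220:300]),f(d['pixels'][185:265,420:500])]))
E
```

```text
t 5.8 pos [ 0.4427 -0.2865 -0.0062] th -24.5 tilt -1.0 q6 1.38 w 1.002 F [ 0.3 -0.  -0.1]
roll -0.0 dx dy dz [0.125 0.026 0.146]
```

View pics/g4.png

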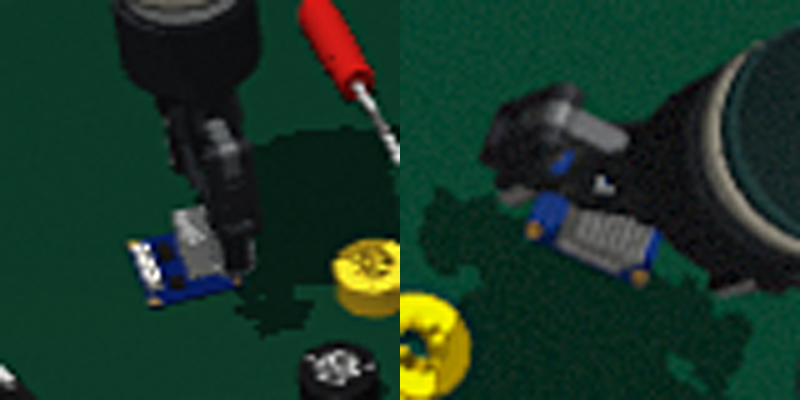

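```bash
python3 - <<'E'
from h import *
for n in('scene','top'):
    c=vision.read_camera(n); P=cloud(c)
    def pr(X): x=c['R']@np.array(X)+c['t']; return (x[:2]/x[2]*[c['fx'],c['fy']]+[c['cx'],c['cy']]).round(1)
    for z in(.01,.03): print(n,z,'+y',pr([.460,-.248,z]),'-y',pr([.425,-.325,z]),'sink',pr([.447,-.289,z]))
    D=np.hypot(P[...,0]-.445,P[...,1]+.288)<.08
    m=D&(P[...,2]>.012)&(P[...,2]<.2)&(c['pixels'].max(-1)<100)
    h=P[m]*1000; y=(h[:,:2]-[447,-289])@np.array([np.cos(1.1432),np.sin(1.1432)])
    x=(h[:,:2]-[447,-289])@np.array([np.sin(1.1432),-np.cos(1.1432)])
    for z0 in range(10,100,10):
        k=(h[:,2]>z0)&(h[:,2]<z0+10)
        if k.sum(): print('  z',z0,k.sum(),'y hist',np.histogram(y[k],[-70,-50,-40,-30,-20,-10,0,10,20,30,40,50,70])[0],'x',x[k].min().round(),x[k].max().round())
E
```

```text
scene 0.01 +y [266.7 139.1] -y [258.5 120.1] sink [260.7 129.8]
scene 0.03 +y [266.1 133.9] -y [257.8 114.9] sink [260.1 124.6]
  z 10 13 y hist [0 0 0 0 1 2 2 8 0 0 0 0] x 2.0 13.0
  z 20 19 y hist [0 0 0 0 2 4 5 8 0 0 0 0] x -4.0 13.0
  z 30 18 y hist [1 3 0 0 1 3 2 3 0 0 3 2] x -16.0 5.0
  z 40 23 y hist [ 0  7  1  0  0  0  0  0  0  0  4 11] x -16.0 6.0
  z 50 25 y hist [ 0  5  0  0  0  0  0  0  0  0  5 15] x -13.0 6.0
  z 60 23 y hist [ 1  4  1  0  0  0  0  0  0  0  2 15] x -14.0 7.0
  z 70 1 y hist [0 1 0 0 0 0 0 0 0 0 0 0] x 5.0 5.0
  z 80 29 y hist [ 0  0  1  0  0  0  0  0  0  0  2 11] x -14.0 8.0
  z 90 49 y hist [ 0  0  2  2  0  0  0  0  0  3  7 12] x -16.0 12.0
top 0.01 +y [440.3 224.1] -y [477.1 239.9] sink [459.6 229.9]
top 0.03 +y [443.3 222.5] -y [481.  238.7] sink [463.  228.4]
  z 10 27 y hist [0 0 0 0 3 9 5 9 0 0 1 0] x -64.0 3.0
  z 20 76 y hist [ 0  0  0  0 12 33 19 11  0  0  1  0] x -67.0 7.0
  z 30 9 y hist [0 3 0 0 0 4 2 0 0 0 0 0] x -11.0 3.0
  z 40 25 y hist [3 9 0 0 0 0 0 0 0 0 7 6] x -13.0 -4.0
  z 50 21 y hist [0 9 0 0 0 0 0 0 0 0 7 5] x -14.0 -6.0
  z 60 16 y hist [0 7 0 0 0 0 0 0 0 0 6 3] x -14.0 -8.0
  z 70 17 y hist [4 5 0 0 0 0 0 0 0 0 3 5] x -15.0 -3.0
  z 80 90 y hist [33  4  0  0  0  0  0  0  0  0 13 24] x -16.0 8.0
  z 90 82 y hist [ 9  3  0  0  0  0  0  0  3 13 21 13] x -20.0 9.0
```

>>> {"method": "play_rows", "body": {
  "rows": [
    {"dx": 0.12, "dy": 0.03, "dz": 0.1, "roll": 0, "fingers": 0},
    {"dx": 0, "dy": 0, "dz": 0.2, "roll": 0, "fingers": 0},
    {"dx": 0, "dy": 0, "dz": 0, "roll": 0, "fingers": 0},
    {"dx": 0, "dy": 0, "dz": 0, "roll": 0, "fingers": 1},
    {"dx": 0, "dy": 0, "dz": 0, "roll": 0, "fingers": 1},
    {"dx": 0, "dy": 0, "dz": 0, "roll": 0, "fingers": 1},
    {"dx": 0, "dy": 0, "dz": 0, "roll": 0, "fingers": 1},
    {"dx": 0, "dy": 0, "dz": 0, "roll": 0, "fingers": 1},
    {"dx": 0, "dy": 0, "dz": 0, "roll": 0, "fingers": 1},
    {"dx": 0, "dy": 0, "dz": 0, "roll": 0, "fingers": 1},
    {"dx": 0, "dy": 0, "dz": 0, "roll": 0, "fingers": 1}
  ]
}}

```text
time: 6.92
tool_pos: [0.4482, -0.2908, -0.0159]
tcp_rot: [3.07, -0.667, 0.001]
wrist_force: [0.3, -0.4, 1.8]
width: 0.32
```

```bash
python3 go.py .6426 .102 .06 0
```

```text
t 6.92 pos [ 0.4482 -0.2908 -0.0159] th -24.51 tilt -1.0 q6 1.38 w 0.32 F [ 0.3 -0.4  1.8]
roll -6.13 dx dy dz [ 4.859 -9.819 -1.898]
```

>>> {"method": "play_rows", "body": {
  "rows": [
    {"dx": 0, "dy": 0, "dz": -0.2, "roll": 0, "fingers": 1},
    {"dx": 0, "dy": 0, "dz": -0.4, "roll": 0, "fingers": 1},
    {"dx": 0, "dy": 0, "dz": -0.5, "roll": -0.5, "fingers": 1},
    {"dx": 0, "dy": 0, "dz": -0.5, "roll": -0.9, "fingers": 1},
    {"dx": 0, "dy": 0, "dz": -0.5, "roll": -0.9, "fingers": 1},
    {"dx": 0, "dy": 0, "dz": -0.4, "roll": -0.9, "fingers": 1},
    {"dx": 0, "dy": 0, "dz": -0.3, "roll": -0.9, "fingers": 1},
    {"dx": 0, "dy": 0, "dz": 0, "roll": -0.9, "fingers": 1},
    {"dx": 0, "dy": 0, "dz": 0, "roll": -0.9, "fingers": 1},
    {"dx": 0.2, "dy": -0.4, "dz": 0, "roll": -0.2, "fingers": 1},
    {"dx": 0.45, "dy": -0.9, "dz": 0, "roll": 0, "fingers": 1},
    {"dx": 0.45, "dy": -0.9, "dz": 0, "roll": 0, "fingers": 1},
    {"dx": 0.45, "dy": -0.9, "dz": 0, "roll": 0, "fingers": 1},
    {"dx": 0.45, "dy": -0.9, "dz": 0, "roll": 0, "fingers": 1},
    {"dx": 0.45, "dy": -0.9, "dz": 0, "roll": 0, "fingers": 1},
    {"dx": 0.45, "dy": -0.9, "dz": 0, "roll": 0, "fingers": 1},
    {"dx": 0.45, "dy": -0.9, "dz": 0, "roll": 0, "fingers": 1},
    {"dx": 0.45, "dy": -0.9, "dz": 0, "roll": 0, "fingers": 1},
    {"dx": 0.45, "dy": -0.9, "dz": 0, "roll": 0, "fingers": 1},
    {"dx": 0.2, "dy": -0.4, "dz": 0, "roll": 0, "fingers": 1}
  ]
}}

```text
time: 8.58
tool_pos: [0.6284, 0.0695, 0.0962]
tcp_rot: [-3.14, -0.001, -0.002]
wrist_force: [0.1, -0.3, -0.6]
width: 0.32
```

```bash
python3 go.py .6426 .102 .02 0
```

```text
t 8.58 pos [0.6284 0.0695 0.0962] th 0.04 tilt -1.0 q6 1.64 w 0.32 F [ 0.1 -0.3 -0.6]
roll 0.01 dx dy dz [ 0.356 -0.813  1.906]
```

>>> {"method": "play_rows", "body": {
  "rows": [
    {"dx": 0.2, "dy": -0.4, "dz": 0.2, "roll": 0, "fingers": 1},
    {"dx": 0.2, "dy": -0.4, "dz": 0.5, "roll": 0, "fingers": 1},
    {"dx": 0, "dy": 0, "dz": 0.5, "roll": 0, "fingers": 1},
    {"dx": 0, "dy": 0, "dz": 0.4, "roll": 0, "fingers": 1},
    {"dx": 0, "dy": 0, "dz": 0.2, "roll": 0, "fingers": 1},
    {"dx": 0, "dy": 0, "dz": 0, "roll": 0, "fingers": 1},
    {"dx": 0, "dy": 0, "dz": 0, "roll": 0, "fingers": 1}
  ]
}}

```text
time: 9.17
tool_pos: [0.6424, 0.0966, 0.0236]
tcp_rot: [3.141, -0.004, -0.002]
wrist_force: [-0.2, -0.0, 0.3]
width: 0.319
```

```bash
python3 go.py .6444 .102 -.001 0;  python3 - <<'E'
from h import *
c=vision.read_camera('scene'); d=vision.read_camera('top')
f=lambda i:cv2.resize(i[...,::-1],(400,400),interpolation=cv2.INTER_CUBIC)
cv2.imwrite('pics/g5.png',np.hstack([f(c['pixels'][210:300,255:345]),f(d['pixels'][90:180,235:325])]))
E
```

```text
t 9.17 pos [0.6424 0.0966 0.0236] th -0.13 tilt -1.0 q6 1.68 w 0.319 F [-0.2 -0.   0.3]
roll -0.03 dx dy dz [ 0.051 -0.136  0.614]
```

View pics/g5.png

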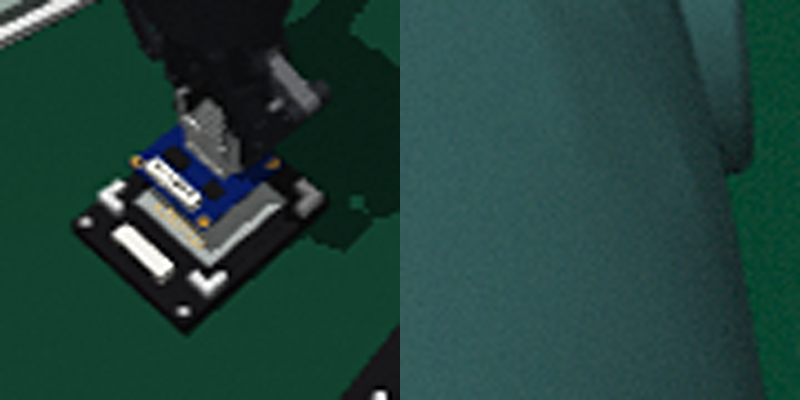

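Held board is square over the nest, connector towards the socket (crop (145,250)). Lowering.

>>> {"method": "play_rows", "body": {
  "rows": [
    {"dx": 0.05, "dy": -0.14, "dz": 0.1, "roll": 0, "fingers": 1},
    {"dx": 0, "dy": 0, "dz": 0.15, "roll": 0, "fingers": 1},
    {"dx": 0, "dy": 0, "dz": 0.15, "roll": 0, "fingers": 1},
    {"dx": 0, "dy": 0, "dz": 0.1, "roll": 0, "fingers": 1},
    {"dx": 0, "dy": 0, "dz": 0, "roll": 0, "fingers": 1},
    {"dx": 0, "dy": 0, "dz": 0, "roll": 0, "fingers": 1}
  ]
}}

```text
time: 9.77
tool_pos: [0.6442, 0.1025, 0.0029]
tcp_rot: [3.141, -0.003, -0.002]
wrist_force: [-0.6, 0.2, -1.1]
width: 0.323
```

```bash
python3 go.py .6444 .102 -.002 0
```

```text
t 9.77 pos [0.6442 0.1025 0.0029] th -0.11 tilt -1.0 q6 1.69 w 0.323 F [-0.6  0.2 -1.1]
roll -0.03 dx dy dz [0.006 0.012 0.123]
```

>>> {"method": "play_rows", "body": {
  "rows": [
    {"dx": 0, "dy": 0, "dz": 0.06, "roll": 0, "fingers": 1},
    {"dx": 0, "dy": 0, "dz": 0.06, "roll": 0, "fingers": 1},
    {"dx": 0, "dy": 0, "dz": 0, "roll": 0, "fingers": 1},
    {"dx": 0, "dy": 0, "dz": 0, "roll": 0, "fingers": 1}
  ]
}}

```text
time: 10.1
tool_pos: [0.6447, 0.1026, -0.0012]
tcp_rot: [3.142, -0.003, -0.0]
wrist_force: [-0.7, 0.4, -0.9]
width: 0.317
```

```bash
python3 go.py .6444 .102 -.002 0
```

```text
t 10.1 pos [ 0.6447  0.1026 -0.0012] th -0.1 tilt -1.0 q6 1.69 w 0.317 F [-0.7  0.4 -0.9]
roll -0.03 dx dy dz [-0.008  0.014  0.02 ]
```

>>> {"method": "play_rows", "body": {
  "rows": [
    {"dx": 0, "dy": 0, "dz": 0.03, "roll": 0, "fingers": 1},
    {"dx": 0, "dy": 0, "dz": 0, "roll": 0, "fingers": 1},
    {"dx": 0, "dy": 0, "dz": 0, "roll": 0, "fingers": 0.5},
    {"dx": 0, "dy": 0, "dz": 0, "roll": 0, "fingers": 0.3},
    {"dx": 0, "dy": 0, "dz": 0, "roll": 0, "fingers": 0.1},
    {"dx": 0, "dy": 0, "dz": 0, "roll": 0, "fingers": 0},
    {"dx": 0, "dy": 0, "dz": 0, "roll": 0, "fingers": 0},
    {"dx": 0, "dy": 0, "dz": 0, "roll": 0, "fingers": 0},
    {"dx": 0, "dy": 0, "dz": -0.3, "roll": 0, "fingers": 0},
    {"dx": 0, "dy": 0, "dz": -0.6, "roll": 0, "fingers": 0},
    {"dx": 0, "dy": 0, "dz": -0.8, "roll": 0, "fingers": 0},
    {"dx": 0, "dy": 0, "dz": -0.8, "roll": 0.9, "fingers": 0},
    {"dx": 0, "dy": 0, "dz": -0.4, "roll": 0.9, "fingers": 0},
    {"dx": 0, "dy": 0, "dz": 0, "roll": 0.9, "fingers": 0},
    {"dx": 0, "dy": 0, "dz": 0, "roll": 0.75, "fingers": 0},
    {"dx": 0, "dy": 0, "dz": 0, "roll": 0, "fingers": 0}
  ]
}}

```text
time: 11.43
tool_pos: [0.6456, 0.1027, 0.1158]
tcp_rot: [-3.118, 0.382, -0.004]
wrist_force: [0.3, 0.0, -0.6]
width: 0.997
```

```bash
python3 go.py .4682 .0095 .04 -13.8;cat > chk.py <<'E'
from m import *
import sys
# chk.py x y : pose of sink/blue/white near x y from both cameras
x,y=map(float,sys.argv[1:3]); z0=float(sys.argv[3]) if len(sys.argv)>3 else 0
P,C,w=both(vision.read_camera('top'),vision.read_camera('scene'))
h=cv2.cvtColor(C[None].astype(np.uint8),cv2.COLOR_RGB2HSV)[0].astype(int); z=P[:,2]-z0
r=np.hypot(P[:,0]-x,P[:,1]-y)<.06
white=(h[:,1]<60)&(h[:,2]>170); blue=(h[:,0]>100)&(h[:,0]<130)&(h[:,1]>120)
for k in(0,1):
  for t,m in(('sink',(z>.026)&(z<.037)&~blue&(np.hypot(P[:,0]-x,P[:,1]-y)<.04)),('blue',blue&(z>-.01)&(z<.012)),('white',white&(z>.0075)&(z<.015))):
    m=m&r&(w==k)
    if m.sum()>5:
        (cx,cy),(a,b),g=cv2.minAreaRect((P[m,:2]*1000).astype(np.float32)); print(k,t,m.sum(),(P[m].mean(0)*1000).round(1),np.round([cx,cy,a,b,g],1))
E
python3 chk.py .643 .102 .014
```

```text
t 11.43 pos [0.6456 0.1027 0.1158] th -13.98 tilt -1.0 q6 1.93 w 0.997 F [ 0.3  0.  -0.6]
roll -0.04 dx dy dz [-3.751  3.32   1.894]
1 sink 130 [643.8 103.8  43.8] [643.6 104.2  30.2  27.7  87.6]
1 blue 233 [661.3 109.2  16.7] [6.561e+02 1.022e+02 5.880e+01 5.920e+01 2.000e-01]
1 white 62 [676.9  97.3  24.3] [659.1  92.1  58.1  84.2  88.5]
```

>>> {"method": "play_rows", "body": {
  "rows": [
    {"dx": -0.75, "dy": 0.66, "dz": 0, "roll": 0, "fingers": 0},
    {"dx": -0.75, "dy": 0.66, "dz": 0, "roll": 0, "fingers": 0},
    {"dx": -0.75, "dy": 0.66, "dz": 0, "roll": 0, "fingers": 0},
    {"dx": -0.75, "dy": 0.66, "dz": 0, "roll": 0, "fingers": 0},
    {"dx": -0.75, "dy": 0.66, "dz": 0.2, "roll": 0, "fingers": 0},
    {"dx": 0, "dy": 0, "dz": 0.5, "roll": 0, "fingers": 0},
    {"dx": 0, "dy": 0, "dz": 0.5, "roll": 0, "fingers": 0},
    {"dx": 0, "dy": 0, "dz": 0.5, "roll": 0, "fingers": 0},
    {"dx": 0, "dy": 0, "dz": 0.2, "roll": 0, "fingers": 0},
    {"dx": 0, "dy": 0, "dz": 0, "roll": 0, "fingers": 0},
    {"dx": 0, "dy": 0, "dz": 0, "roll": 0, "fingers": 0}
  ]
}}

```text
time: 12.45
tool_pos: [0.4673, 0.0106, 0.0376]
tcp_rot: [3.119, -0.379, -0.002]
wrist_force: [-0.1, 0.2, -0.5]
width: 0.996
```

```bash
python3 go.py .4682 .0095 -.017 -13.8
```

```text
t 12.45 pos [0.4673 0.0106 0.0376] th -13.87 tilt -1.0 q6 1.78 w 0.996 F [-0.1  0.2 -0.5]
roll -0.02 dx dy dz [0.028 0.021 1.366]
```

>>> {"method": "play_rows", "body": {
  "rows": [
    {"dx": 0.03, "dy": 0.02, "dz": 0.4, "roll": 0, "fingers": 0},
    {"dx": 0, "dy": 0, "dz": 0.4, "roll": 0, "fingers": 0},
    {"dx": 0, "dy": 0, "dz": 0.3, "roll": 0, "fingers": 0},
    {"dx": 0, "dy": 0, "dz": 0.2, "roll": 0, "fingers": 0},
    {"dx": 0, "dy": 0, "dz": 0.1, "roll": 0, "fingers": 0},
    {"dx": 0, "dy": 0, "dz": 0, "roll": 0, "fingers": 0},
    {"dx": 0, "dy": 0, "dz": 0, "roll": 0, "fingers": 1},
    {"dx": 0, "dy": 0, "dz": 0, "roll": 0, "fingers": 1},
    {"dx": 0, "dy": 0, "dz": 0, "roll": 0, "fingers": 1},
    {"dx": 0, "dy": 0, "dz": 0, "roll": 0, "fingers": 1},
    {"dx": 0, "dy": 0, "dz": 0, "roll": 0, "fingers": 1},
    {"dx": 0, "dy": 0, "dz": 0, "roll": 0, "fingers": 1},
    {"dx": 0, "dy": 0, "dz": 0, "roll": 0, "fingers": 1},
    {"dx": 0, "dy": 0, "dz": 0, "roll": 0, "fingers": 1}
  ]
}}

```text
time: 13.62
tool_pos: [0.4694, 0.0094, -0.0175]
tcp_rot: [-3.118, 0.38, -0.002]
wrist_force: [-0.9, 0.6, 6.0]
width: 0.343
```

```bash
python3 go.py .6328 -.2574 .09 -2.3
```

```text
t 13.62 pos [ 0.4694  0.0094 -0.0175] th -13.91 tilt -1.0 q6 1.78 w 0.343 F [-0.9  0.6  6. ]
roll -2.9 dx dy dz [ 4.35   6.5   -2.688]
```

>>> {"method": "play_rows", "body": {
  "rows": [
    {"dx": 0, "dy": 0, "dz": -0.2, "roll": 0, "fingers": 1},
    {"dx": 0, "dy": 0, "dz": -0.4, "roll": 0, "fingers": 1},
    {"dx": 0, "dy": 0, "dz": -0.6, "roll": -0.5, "fingers": 1},
    {"dx": 0, "dy": 0, "dz": -0.6, "roll": -0.8, "fingers": 1},
    {"dx": 0, "dy": 0, "dz": -0.6, "roll": -0.8, "fingers": 1},
    {"dx": 0, "dy": 0, "dz": -0.4, "roll": -0.8, "fingers": 1},
    {"dx": 0.2, "dy": 0.4, "dz": 0, "roll": 0, "fingers": 1},
    {"dx": 0.5, "dy": 0.75, "dz": 0, "roll": 0, "fingers": 1},
    {"dx": 0.5, "dy": 0.75, "dz": 0, "roll": 0, "fingers": 1},
    {"dx": 0.5, "dy": 0.75, "dz": 0, "roll": 0, "fingers": 1},
    {"dx": 0.5, "dy": 0.75, "dz": 0, "roll": 0, "fingers": 1},
    {"dx": 0.5, "dy": 0.75, "dz": 0, "roll": 0, "fingers": 1},
    {"dx": 0.5, "dy": 0.75, "dz": 0, "roll": 0, "fingers": 1},
    {"dx": 0.5, "dy": 0.75, "dz": 0, "roll": 0, "fingers": 1},
    {"dx": 0.5, "dy": 0.75, "dz": 0, "roll": 0, "fingers": 1},
    {"dx": 0.1, "dy": 0.1, "dz": 0, "roll": 0, "fingers": 1},
    {"dx": 0, "dy": 0, "dz": 0, "roll": 0, "fingers": 1},
    {"dx": 0, "dy": 0, "dz": 0, "roll": 0, "fingers": 1}
  ]
}}

```text
time: 15.12
tool_pos: [0.6289, -0.2567, 0.0929]
tcp_rot: [-3.139, 0.064, 0.003]
wrist_force: [-0.8, -0.3, -0.7]
width: 0.34
```

```bash
python3 go.py .634 -.2574 .015 -2.3
```

```text
t 15.12 pos [ 0.6289 -0.2567  0.0929] th -2.35 tilt -1.0 q6 1.19 w 0.34 F [-0.8 -0.3 -0.7]
roll -0.01 dx dy dz [0.129 0.011 1.948]
```

>>> {"method": "play_rows", "body": {
  "rows": [
    {"dx": 0.13, "dy": 0.01, "dz": 0.2, "roll": 0, "fingers": 1},
    {"dx": 0, "dy": 0, "dz": 0.5, "roll": 0, "fingers": 1},
    {"dx": 0, "dy": 0, "dz": 0.5, "roll": 0, "fingers": 1},
    {"dx": 0, "dy": 0, "dz": 0.4, "roll": 0, "fingers": 1},
    {"dx": 0, "dy": 0, "dz": 0.3, "roll": 0, "fingers": 1},
    {"dx": 0, "dy": 0, "dz": 0.1, "roll": 0, "fingers": 1},
    {"dx": 0, "dy": 0, "dz": 0, "roll": 0, "fingers": 1},
    {"dx": 0, "dy": 0, "dz": 0, "roll": 0, "fingers": 1}
  ]
}}

```text
time: 15.78
tool_pos: [0.6353, -0.2574, 0.0141]
tcp_rot: [3.141, -0.062, 0.0]
wrist_force: [-0.2, 0.6, 0.8]
width: 0.344
```

```bash
python3 go.py .634 -.2574 -.0025 -2.3; python3 - <<'E'
from h import *
c=vision.read_camera('scene')
save(c,'g6.png',(165,130,265,210),6)
E
```

```text
t 15.78 pos [ 0.6353 -0.2574  0.0141] th -2.27 tilt -1.0 q6 1.19 w 0.344 F [-0.2  0.6  0.8]
roll 0.01 dx dy dz [-0.033  0.002  0.416]
```

View pics/g6.png

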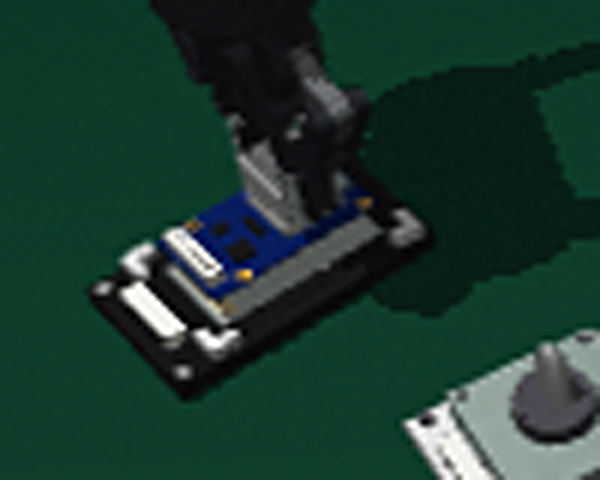

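Aligned above the nest, connector at (195,252) towards the socket (150,310). Lowering 17 mm, then releasing.

>>> {"method": "play_rows", "body": {
  "rows": [
    {"dx": -0.03, "dy": 0, "dz": 0.1, "roll": 0, "fingers": 1},
    {"dx": 0, "dy": 0, "dz": 0.15, "roll": 0, "fingers": 1},
    {"dx": 0, "dy": 0, "dz": 0.1, "roll": 0, "fingers": 1},
    {"dx": 0, "dy": 0, "dz": 0.05, "roll": 0, "fingers": 1},
    {"dx": 0, "dy": 0, "dz": 0.02, "roll": 0, "fingers": 1},
    {"dx": 0, "dy": 0, "dz": 0, "roll": 0, "fingers": 1},
    {"dx": 0, "dy": 0, "dz": 0, "roll": 0, "fingers": 1}
  ]
}}

```text
time: 16.42
tool_pos: [0.634, -0.2579, -0.0031]
tcp_rot: [3.141, -0.063, 0.0]
wrist_force: [0.3, -0.2, -0.8]
width: 0.338
```

```bash
python3 go.py .634 -.2574 -.0035 -2.3
```

```text
t 16.42 pos [ 0.634  -0.2579 -0.0031] th -2.31 tilt -1.0 q6 1.19 w 0.338 F [ 0.3 -0.2 -0.8]
roll -0.0 dx dy dz [-0.    -0.013  0.011]
```

>>> {"method": "play_rows", "body": {
  "rows": [
    {"dx": 0, "dy": 0, "dz": 0.02, "roll": 0, "fingers": 1},
    {"dx": 0, "dy": 0, "dz": 0, "roll": 0, "fingers": 0.5},
    {"dx": 0, "dy": 0, "dz": 0, "roll": 0, "fingers": 0.3},
    {"dx": 0, "dy": 0, "dz": 0, "roll": 0, "fingers": 0},
    {"dx": 0, "dy": 0, "dz": 0, "roll": 0, "fingers": 0},
    {"dx": 0, "dy": 0, "dz": 0, "roll": 0, "fingers": 0},
    {"dx": 0, "dy": 0, "dz": 0, "roll": 0, "fingers": 0},
    {"dx": 0, "dy": 0, "dz": -0.3, "roll": 0, "fingers": 0},
    {"dx": 0, "dy": 0, "dz": -0.6, "roll": 0, "fingers": 0},
    {"dx": 0, "dy": 0, "dz": -0.8, "roll": 0, "fingers": 0},
    {"dx": 0, "dy": 0, "dz": -0.8, "roll": -0.9, "fingers": 0},
    {"dx": 0, "dy": 0, "dz": -0.3, "roll": -0.9, "fingers": 0},
    {"dx": 0, "dy": 0, "dz": 0, "roll": -1, "fingers": 0},
    {"dx": 0, "dy": 0, "dz": 0, "roll": -1, "fingers": 0},
    {"dx": 0, "dy": 0, "dz": 0, "roll": -1, "fingers": 0},
    {"dx": 0, "dy": 0, "dz": 0, "roll": -1, "fingers": 0},
    {"dx": 0, "dy": 0, "dz": 0, "roll": -1, "fingers": 0},
    {"dx": 0, "dy": 0, "dz": 0, "roll": -1, "fingers": 0},
    {"dx": 0, "dy": 0, "dz": 0, "roll": -1, "fingers": 0},
    {"dx": 0, "dy": 0, "dz": 0, "roll": -0.65, "fingers": 0}
  ]
}}

```text
time: 18.08
tool_pos: [0.6341, -0.2579, 0.1093]
tcp_rot: [2.99, 0.962, 0.001]
wrist_force: [0.7, -0.5, 0.1]
width: 1.004
```

```bash
python3 go.py .4652 -.1562 .04 35.5; python3 chk.py .633 -.257 .014
cat > sens.py <<'E'
from m import *
import sys
# refine sensor pose: top face circle by silhouette at z=z0+.022 ; snout by depth
def run(c,g,z0=0):
    P=cloud(c); dark=(c['pixels'].max(-1)<75)&(c['depth']>0)
    ctr=np.array(g)*1000
    for _ in range(8):
        d=P[...,:2]*1000-ctr; r=np.hypot(d[...,0],d[...,1]); z=P[...,2]-z0
        m=(r<26)&(z>.0185)&(z<.026); p=P[m][:,:2]*1000
        # robust centre: midrange along many directions
        s=(r>26)&(r<39)&(z>.005)&(z<.0195)&dark; q=P[s][:,:2]*1000-ctr
        a=np.arctan2(q[:,1].mean(),q[:,0].mean()) if s.sum() else 0
        A=a+np.radians([90,70,110]); e=np.stack([np.cos(A),np.sin(A)],1); pr=p@e.T; mid=(np.percentile(pr,99,axis=0)+np.percentile(pr,1,axis=0))/2
        ctr=np.linalg.lstsq(e,mid,rcond=None)[0]
    return ctr.round(1),np.degrees(a).round(1),s.sum(),z[s].max().round(4),(np.ptp(pr,axis=0)).round(1),r[s].max().round(1)
if __name__=='__main__':
    for n in('top','scene'): print(n,run(vision.read_camera(n),(.466,-.156)))
    print('old',run(T,(.466,-.156)),run(S,(.466,-.156)))
E
python3 sens.py
```

```text
t 18.08 pos [ 0.6341 -0.2579  0.1093] th 35.68 tilt -1.0 q6 0.53 w 1.004 F [ 0.7 -0.5  0.1]
roll 0.05 dx dy dz [-1.961 -4.522  1.733]
0 sink 116 [ 632.9 -258.5   43. ] [ 633.6 -257.8   30.6   30.4   87.1]
0 blue 215 [ 642.7 -247.9   14.9] [ 639.7 -255.3   61.4   97.1   81.3]
0 white 12 [ 687.4 -248.8   23.2] [ 687.3 -249.3    9.5    5.9   87.4]
1 sink 108 [ 633.4 -256.4   43.8] [ 632.7 -256.2   34.4   29.2   86.2]
1 blue 200 [ 655.6 -253.2   16.2] [ 647.2 -258.7   53.1   87.1   84.7]
1 white 21 [ 685.1 -259.6   24.4] [ 684.6 -259.8   29.5    6.5   86.4]
top (array([ 466., -157.]), np.float64(34.4), np.int64(42), np.float64(0.0177), array([42. , 42.5, 43.5]), np.float64(37.5))
scene (array([ 463.6, -156.3]), np.float64(34.2), np.int64(25), np.float64(0.0193), array([42.2, 42. , 42.2]), np.float64(38.7))
old (array([ 466.6, -156.5]), np.float64(34.4), np.int64(37), np.float64(0.0173), array([42.8, 42.1, 42.6]), np.float64(36.9)) (array([ 464.7, -154.9]), np.float64(31.8), np.int64(30), np.float64(0.019), array([44.3, 44.3, 41.9]), np.float64(38.4))
```

>>> {"method": "play_rows", "body": {
  "rows": [
    {"dx": 0, "dy": 0, "dz": 0, "roll": 0.37, "fingers": 0},
    {"dx": -0.35, "dy": -0.8, "dz": 0, "roll": 0, "fingers": 0},
    {"dx": -0.35, "dy": -0.8, "dz": 0, "roll": 0, "fingers": 0},
    {"dx": -0.35, "dy": -0.8, "dz": 0, "roll": 0, "fingers": 0},
    {"dx": -0.35, "dy": -0.8, "dz": 0, "roll": 0, "fingers": 0},
    {"dx": -0.35, "dy": -0.8, "dz": 0, "roll": 0, "fingers": 0},
    {"dx": -0.2, "dy": -0.4, "dz": 0.3, "roll": 0, "fingers": 0},
    {"dx": 0, "dy": 0, "dz": 0.6, "roll": 0, "fingers": 0},
    {"dx": 0, "dy": 0, "dz": 0.6, "roll": 0, "fingers": 0},
    {"dx": 0, "dy": 0, "dz": 0.4, "roll": 0, "fingers": 0},
    {"dx": 0, "dy": 0, "dz": 0, "roll": 0, "fingers": 0},
    {"dx": 0, "dy": 0, "dz": 0, "roll": 0, "fingers": 0}
  ]
}}

```text
time: 19.28
tool_pos: [0.47, -0.1552, 0.0317]
tcp_rot: [-3.003, -0.918, 0.003]
wrist_force: [1.3, -0.8, -0.2]
width: 1.005
```

```bash
python3 go.py .4652 -.1562 -.017 34.2
```

```text
t 19.28 pos [ 0.47   -0.1552  0.0317] th 33.98 tilt -1.0 q6 0.61 w 1.005 F [ 1.3 -0.8 -0.2]
roll -0.06 dx dy dz [-0.112 -0.048  1.219]
```

>>> {"method": "play_rows", "body": {
  "rows": [
    {"dx": -0.11, "dy": -0.05, "dz": 0.3, "roll": 0, "fingers": 0},
    {"dx": 0, "dy": 0, "dz": 0.4, "roll": 0, "fingers": 0},
    {"dx": 0, "dy": 0, "dz": 0.3, "roll": 0, "fingers": 0},
    {"dx": 0, "dy": 0, "dz": 0.2, "roll": 0, "fingers": 0},
    {"dx": 0, "dy": 0, "dz": 0.05, "roll": 0, "fingers": 0},
    {"dx": 0, "dy": 0, "dz": 0, "roll": 0, "fingers": 0},
    {"dx": 0, "dy": 0, "dz": 0, "roll": 0, "fingers": 0}
  ]
}}

```text
time: 19.87
tool_pos: [0.4671, -0.1568, -0.0169]
tcp_rot: [3.003, 0.918, 0.002]
wrist_force: [0.9, -0.3, 0.5]
width: 1.002
```

```bash
python3 go.py .4652 -.1562 -.017 34.2
```

```text
t 19.87 pos [ 0.4671 -0.1568 -0.0169] th 34.01 tilt -1.0 q6 0.6 w 1.002 F [ 0.9 -0.3  0.5]
roll -0.05 dx dy dz [-0.03  -0.038  0.004]
```

>>> {"method": "play_rows", "body": {
  "rows": [
    {"dx": -0.03, "dy": -0.04, "dz": 0, "roll": 0, "fingers": 0},
    {"dx": 0, "dy": 0, "dz": 0, "roll": 0, "fingers": 1},
    {"dx": 0, "dy": 0, "dz": 0, "roll": 0, "fingers": 1},
    {"dx": 0, "dy": 0, "dz": 0, "roll": 0, "fingers": 1},
    {"dx": 0, "dy": 0, "dz": 0, "roll": 0, "fingers": 1},
    {"dx": 0, "dy": 0, "dz": 0, "roll": 0, "fingers": 1},
    {"dx": 0, "dy": 0, "dz": 0, "roll": 0, "fingers": 1},
    {"dx": 0, "dy": 0, "dz": 0, "roll": 0, "fingers": 1}
  ]
}}

```text
time: 20.53
tool_pos: [0.4646, -0.156, -0.0172]
tcp_rot: [3.004, 0.919, 0.001]
wrist_force: [-0.4, 0.0, 5.3]
width: 0.49
```

```bash
python3 go.py .6252 -.0925 .11 -12.5
```

```text
t 20.53 pos [ 0.4646 -0.156  -0.0172] th 34.01 tilt -1.0 q6 0.6 w 0.49 F [-0.4  0.   5.3]
roll 11.63 dx dy dz [ 3.577 -2.418 -3.18 ]
```

>>> {"method": "play_rows", "body": {
  "rows": [
    {"dx": 0, "dy": 0, "dz": 0, "roll": 0, "fingers": 1},
    {"dx": 0, "dy": 0, "dz": -0.2, "roll": 0, "fingers": 1},
    {"dx": 0, "dy": 0, "dz": -0.4, "roll": 0, "fingers": 1},
    {"dx": 0, "dy": 0, "dz": -0.6, "roll": 0.5, "fingers": 1},
    {"dx": 0, "dy": 0, "dz": -0.6, "roll": 0.9, "fingers": 1},
    {"dx": 0, "dy": 0, "dz": -0.6, "roll": 0.9, "fingers": 1},
    {"dx": 0, "dy": 0, "dz": -0.5, "roll": 0.9, "fingers": 1},
    {"dx": 0, "dy": 0, "dz": -0.2, "roll": 0.9, "fingers": 1},
    {"dx": 0, "dy": 0, "dz": 0, "roll": 0.9, "fingers": 1},
    {"dx": 0, "dy": 0, "dz": 0, "roll": 0.9, "fingers": 1},
    {"dx": 0, "dy": 0, "dz": 0, "roll": 0.9, "fingers": 1},
    {"dx": 0, "dy": 0, "dz": 0, "roll": 0.9, "fingers": 1},
    {"dx": 0, "dy": 0, "dz": 0, "roll": 0.9, "fingers": 1},
    {"dx": 0, "dy": 0, "dz": 0, "roll": 0.9, "fingers": 1},
    {"dx": 0, "dy": 0, "dz": 0, "roll": 0.9, "fingers": 1},
    {"dx": 0, "dy": 0, "dz": 0, "roll": 0.9, "fingers": 1},
    {"dx": 0, "dy": 0, "dz": 0, "roll": 0.33, "fingers": 1},
    {"dx": 0, "dy": 0, "dz": 0, "roll": 0, "fingers": 1},
    {"dx": 0, "dy": 0, "dz": 0, "roll": 0, "fingers": 1}
  ]
}}

```text
time: 22.12
tool_pos: [0.464, -0.1557, 0.1062]
tcp_rot: [-3.123, 0.34, 0.0]
wrist_force: [0.4, -0.2, -0.2]
width: 0.489
```

```bash
python3 go.py .6252 -.0925 .08 -12.5; python3 - <<'E'
from sens import *
for n in('top','scene'):
    c=vision.read_camera(n)
    P=cloud(c); d=np.hypot(P[...,0]-.467,P[...,1]+.158); m=(d<.05)&(P[...,2]>.06)&(P[...,2]<.16); print(n,np.histogram(P[m][:,2],np.arange(.06,.165,.01))[0])
    snp=m&(P[...,2]<.135)&(d>.026)&(P[...,0]>.48); p=P[snp]*1000; print('snout',snp.sum(),p.mean(0).round(1), p.max(0).round(1))
    if n=='scene': 
        x=c['R']@np.array([.47,-.156,.11])+c['t']; u,v=(x[:2]/x[2]*c['fx']+[c['cx'],c['cy']]).astype(int); save(c,'g7.png',(u-40,v-40,u+40,v+40),6)
E
```

```text
t 22.12 pos [ 0.464  -0.1557  0.1062] th -12.43 tilt -1.0 q6 1.41 w 0.489 F [ 0.4 -0.2 -0.2]
roll 0.02 dx dy dz [ 3.593 -2.415  0.655]
top [  0   0   0   0   0   0  25  32 155  12]<stdin>:5: RuntimeWarning: Mean of empty slice.
  ret = um.true_divide(
Traceback (most recent call last):
ValueError: zero-size array to reduction operation maximum which has no identity
```

```bash
python3 - <<'E'
from sens import *
for n in('top','scene'):
    c=vision.read_camera(n)
    P=cloud(c)
    a=np.radians(-12.45); d=P[...,:2]-[.464,-.1557]; x=(d[...,0]*np.cos(a)+d[...,1]*np.sin(a))*1000; y=(-d[...,0]*np.sin(a)+d[...,1]*np.cos(a))*1000; z=(P[...,2]-.1234)*1000
    s=(x>23)&(x<45)&(abs(y)<25)&(z>-3)&(z<24)
    print(n,s.sum(), 'x',np.percentile(x[s],[0,50,99]).round(1),'y',np.percentile(y[s],[1,50,99]).round(1),'z',np.percentile(z[s],[1,50,99]).round(1)) if s.any() else 0
    for z1,z2 in((10,18),(18,25)):
        k=(np.hypot(x,y)<40)&(z>z1)&(z<z2); print(z1,k.sum(),x[k].min().round(),x[k].max().round(),y[k].min().round(),y[k].max().round()) if k.any() else 0
    X=c['R']@np.array([.47,-.156,.13])+c['t']; u,v=(X[:2]/X[2]*c['fx']+[c['cx'],c['cy']]).astype(int); globals()[n]=cv2.resize(c['pixels'][v-40:v+40,u-40:u+40,::-1],(400,400),interpolation=cv2.INTER_CUBIC)
cv2.imwrite('pics/g7.png',np.hstack([top,scene]))
E
```

```text
10 30 -21.0 -0.0 -14.0 32.0
18 150 -21.0 -0.0 -15.0 34.0
scene 50 x [23.3 30.5 36.4] y [-9.5  5.5 12.9] z [ 3.  13.7 18.2]
10 71 -5.0 37.0 -27.0 29.0
18 102 -9.0 23.0 -25.0 36.0
```

View pics/g7.png

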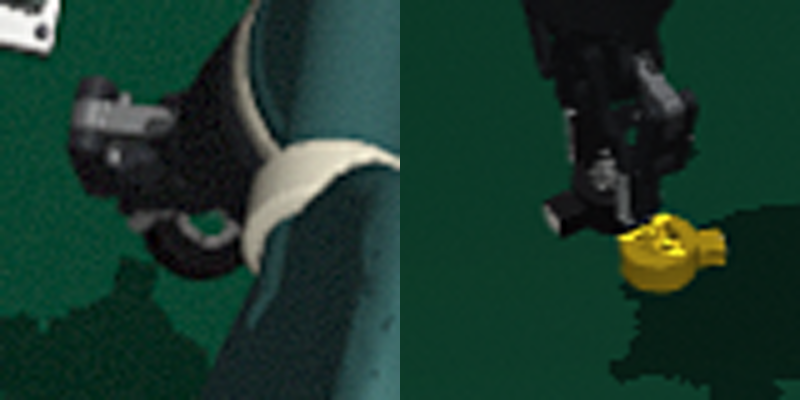

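>>> {"method": "play_rows", "body": {
  "rows": [
    {"dx": 0.3, "dy": -0.2, "dz": 0, "roll": 0, "fingers": 1},
    {"dx": 0.6, "dy": -0.4, "dz": 0, "roll": 0, "fingers": 1},
    {"dx": 0.6, "dy": -0.4, "dz": 0, "roll": 0, "fingers": 1},
    {"dx": 0.6, "dy": -0.4, "dz": 0, "roll": 0, "fingers": 1},
    {"dx": 0.6, "dy": -0.4, "dz": 0, "roll": 0, "fingers": 1},
    {"dx": 0.6, "dy": -0.4, "dz": 0.1, "roll": 0, "fingers": 1},
    {"dx": 0.3, "dy": -0.2, "dz": 0.3, "roll": 0, "fingers": 1},
    {"dx": 0, "dy": 0, "dz": 0.25, "roll": 0, "fingers": 1},
    {"dx": 0, "dy": 0, "dz": 0, "roll": 0, "fingers": 1},
    {"dx": 0, "dy": 0, "dz": 0, "roll": 0, "fingers": 1}
  ]
}}

```text
time: 23.1
tool_pos: [0.6238, -0.0928, 0.0784]
tcp_rot: [-3.123, 0.341, 0.006]
wrist_force: [-1.0, -1.0, -0.8]
width: 0.491
```

```bash
python3 go.py .6252 -.0923 .054 -12.5
```

```text
t 23.1 pos [ 0.6238 -0.0928  0.0784] th -12.48 tilt -1.0 q6 1.6 w 0.491 F [-1.  -1.  -0.8]
roll 0.01 dx dy dz [ 0.031 -0.019  0.61 ]
```

>>> {"method": "play_rows", "body": {
  "rows": [
    {"dx": 0.03, "dy": -0.02, "dz": 0.2, "roll": 0, "fingers": 1},
    {"dx": 0, "dy": 0, "dz": 0.25, "roll": 0, "fingers": 1},
    {"dx": 0, "dy": 0, "dz": 0.15, "roll": 0, "fingers": 1},
    {"dx": 0, "dy": 0, "dz": 0, "roll": 0, "fingers": 1},
    {"dx": 0, "dy": 0, "dz": 0, "roll": 0, "fingers": 1}
  ]
}}

```text
time: 23.52
tool_pos: [0.6258, -0.0928, 0.0554]
tcp_rot: [-3.123, 0.343, 0.003]
wrist_force: [0.0, 0.9, 0.1]
width: 0.492
```

```bash
python3 go.py .6252 -.0923 .054 -12.5; python3 - <<'E'
from h import *
c=vision.read_camera('scene'); P=cloud(c); s=bot.read_state()['tool_pos']
a=np.radians(-12.5); d=P[...,:2]-s[:2]; x=(d[...,0]*np.cos(a)+d[...,1]*np.sin(a))*1000; y=(-d[...,0]*np.sin(a)+d[...,1]*np.cos(a))*1000; z=(P[...,2]-s[2]-.0172)*1000
m=(x>23)&(x<42)&(abs(y)<20)&(z>14)&(z<21); print('snout top',m.sum(),x[m].mean(),y[m].min(),y[m].max(),y[m].mean(),np.polyfit(x[m],y[m],1), 'xmax',x[m].max(),'z',z[m].mean())
X=c['R']@np.array([.63,-.093,.06])+c['t']; u,v=(X[:2]/X[2]*c['fx']+[c['cx'],c['cy']]).astype(int); save(c,'g8.png',(u-40,v-40,u+40,v+40),7)
E
```

```text
t 23.52 pos [ 0.6258 -0.0928  0.0554] th -12.53 tilt -1.0 q6 1.6 w 0.492 F [0.  0.9 0.1]
roll -0.01 dx dy dz [-0.017 -0.008  0.034]
snout top 22 29.332214440837905 -5.56671335579203 10.962813004508876 3.1831367408537123 [0.09087207 0.5176576 ] xmax 34.64439093325432 z 15.529488564566769
```

View pics/g8.png

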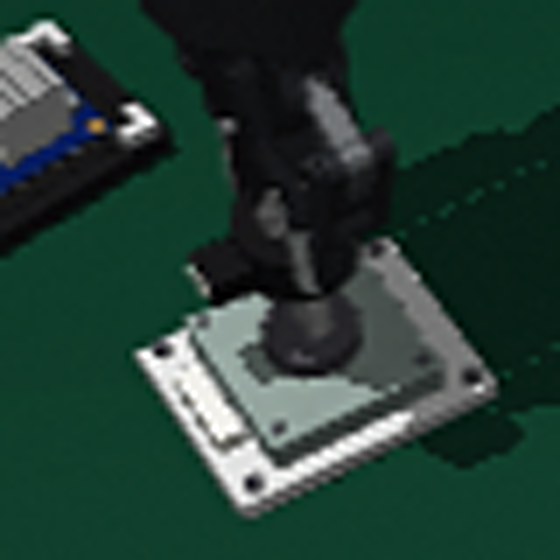

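>>> {"method": "play_rows", "body": {
  "rows": [
    {"dx": -0.01, "dy": -0.01, "dz": 0, "roll": 0.9, "fingers": 1},
    {"dx": 0, "dy": 0, "dz": 0, "roll": 0, "fingers": 1},
    {"dx": 0, "dy": 0, "dz": 0.1, "roll": 0, "fingers": 1},
    {"dx": 0, "dy": 0, "dz": 0.1, "roll": 0, "fingers": 1},
    {"dx": 0, "dy": 0, "dz": 0.1, "roll": 0, "fingers": 1},
    {"dx": 0, "dy": 0, "dz": 0.07, "roll": 0, "fingers": 1},
    {"dx": 0, "dy": 0, "dz": 0, "roll": 0, "fingers": 1},
    {"dx": 0, "dy": 0, "dz": 0, "roll": 0, "fingers": 1}
  ]
}}

```text
time: 24.23
tool_pos: [0.6261, -0.0921, 0.0408]
tcp_rot: [-3.111, 0.44, 0.002]
wrist_force: [-0.5, -0.1, 0.3]
width: 0.49
```

```bash
python3 go.py .6252 -.0923 .0168 -16
```

```text
t 24.23 pos [ 0.6261 -0.0921  0.0408] th -16.09 tilt -1.0 q6 1.67 w 0.49 F [-0.5 -0.1  0.3]
roll -0.02 dx dy dz [-0.021  0.011  0.599]
```

>>> {"method": "play_rows", "body": {
  "rows": [
    {"dx": 0, "dy": 0, "dz": 0.08, "roll": 0, "fingers": 1},
    {"dx": 0, "dy": 0, "dz": 0.08, "roll": 0, "fingers": 1},
    {"dx": 0, "dy": 0, "dz": 0.08, "roll": 0, "fingers": 1},
    {"dx": 0, "dy": 0, "dz": 0, "roll": 0, "fingers": 1},
    {"dx": 0, "dy": 0, "dz": 0, "roll": 0, "fingers": 1}
  ]
}}

```text
time: 24.65
tool_pos: [0.6262, -0.0921, 0.0313]
tcp_rot: [-3.111, 0.44, 0.001]
wrist_force: [-0.3, -0.4, 0.4]
width: 0.49
```

```bash
python3 go.py .6252 -.0923 .0168 -16
```

```text
t 24.65 pos [ 0.6262 -0.0921  0.0313] th -16.1 tilt -1.0 q6 1.67 w 0.49 F [-0.3 -0.4  0.4]
roll -0.03 dx dy dz [-0.022  0.012  0.362]
```

Bottom ~48 mm, past the taper, no force: the D fits. Continuing to the seat.

>>> {"method": "play_rows", "body": {
  "rows": [
    {"dx": 0, "dy": 0, "dz": 0.08, "roll": 0, "fingers": 1},
    {"dx": 0, "dy": 0, "dz": 0.08, "roll": 0, "fingers": 1},
    {"dx": 0, "dy": 0, "dz": 0.08, "roll": 0, "fingers": 1},
    {"dx": 0, "dy": 0, "dz": 0.08, "roll": 0, "fingers": 1},
    {"dx": 0, "dy": 0, "dz": 0, "roll": 0, "fingers": 1},
    {"dx": 0, "dy": 0, "dz": 0, "roll": 0, "fingers": 1}
  ]
}}

```text
time: 25.15
tool_pos: [0.6262, -0.0921, 0.0185]
tcp_rot: [-3.111, 0.44, 0.001]
wrist_force: [-0.5, 0.0, -1.2]
width: 0.496
```

```bash
python3 go.py .6252 -.0923 .0168 -16
```

```text
t 25.15 pos [ 0.6262 -0.0921  0.0185] th -16.11 tilt -1.0 q6 1.67 w 0.496 F [-0.5  0.  -1.2]
roll -0.03 dx dy dz [-0.022  0.011  0.041]
```

>>> {"method": "play_rows", "body": {
  "rows": [
    {"dx": 0, "dy": 0, "dz": 0.03, "roll": 0, "fingers": 1},
    {"dx": 0, "dy": 0, "dz": 0.03, "roll": 0, "fingers": 1},
    {"dx": 0, "dy": 0, "dz": 0, "roll": 0, "fingers": 1},
    {"dx": 0, "dy": 0, "dz": 0, "roll": 0, "fingers": 1}
  ]
}}

```text
time: 25.48
tool_pos: [0.6268, -0.0923, 0.0169]
tcp_rot: [3.111, -0.44, 0.001]
wrist_force: [-0.5, 0.6, 1.2]
width: 0.494
```

```bash
python3 go.py .6252 -.0923 .0168 -16
```

```text
t 25.48 pos [ 0.6268 -0.0923  0.0169] th -16.11 tilt -1.0 q6 1.67 w 0.494 F [-0.5  0.6  1.2]
roll -0.03 dx dy dz [-0.039  0.012  0.002]
```

>>> {"method": "play_rows", "body": {
  "rows": [
    {"dx": 0, "dy": 0, "dz": 0.03, "roll": 0, "fingers": 1},
    {"dx": 0, "dy": 0, "dz": 0, "roll": 0, "fingers": 1},
    {"dx": 0, "dy": 0, "dz": 0, "roll": 0, "fingers": 0.4},
    {"dx": 0, "dy": 0, "dz": 0, "roll": 0, "fingers": 0.2},
    {"dx": 0, "dy": 0, "dz": 0, "roll": 0, "fingers": 0},
    {"dx": 0, "dy": 0, "dz": 0, "roll": 0, "fingers": 0},
    {"dx": 0, "dy": 0, "dz": 0, "roll": 0, "fingers": 0},
    {"dx": 0, "dy": 0, "dz": 0, "roll": 0, "fingers": 0},
    {"dx": 0, "dy": 0, "dz": -0.2, "roll": 0, "fingers": 0},
    {"dx": 0, "dy": 0, "dz": -0.5, "roll": 0, "fingers": 0},
    {"dx": 0, "dy": 0, "dz": -0.8, "roll": 0, "fingers": 0},
    {"dx": 0, "dy": 0, "dz": -0.8, "roll": 0, "fingers": 0},
    {"dx": 0, "dy": 0, "dz": 0, "roll": -1, "fingers": 0},
    {"dx": 0, "dy": 0, "dz": 0, "roll": -1, "fingers": 0},
    {"dx": 0, "dy": 0, "dz": 0, "roll": -1, "fingers": 0},
    {"dx": 0, "dy": 0, "dz": 0, "roll": -1, "fingers": 0},
    {"dx": 0, "dy": 0, "dz": 0, "roll": -1, "fingers": 0},
    {"dx": 0, "dy": 0, "dz": 0, "roll": -1, "fingers": 0},
    {"dx": 0, "dy": 0, "dz": 0, "roll": -1, "fingers": 0},
    {"dx": 0, "dy": 0, "dz": 0, "roll": -1, "fingers": 0}
  ]
}}

```text
time: 27.15
tool_pos: [0.6267, -0.0922, 0.108]
tcp_rot: [3.11, 0.44, 0.001]
wrist_force: [0.3, 0.6, -0.8]
width: 1.002
```

>>> {"method": "play_rows", "body": {
  "rows": [
    {"dx": 0, "dy": 0, "dz": 0, "roll": -1, "fingers": 0},
    {"dx": 0, "dy": 0, "dz": 0, "roll": -1, "fingers": 0},
    {"dx": 0, "dy": 0, "dz": 0, "roll": -1, "fingers": 0},
    {"dx": 0, "dy": 0, "dz": 0, "roll": -1, "fingers": 0},
    {"dx": 0, "dy": 0, "dz": 0, "roll": -1, "fingers": 0},
    {"dx": 0, "dy": 0, "dz": 0, "roll": -1, "fingers": 0},
    {"dx": 0, "dy": 0, "dz": 0, "roll": -0.1, "fingers": 0},
    {"dx": 0, "dy": 0, "dz": 0, "roll": 0, "fingers": 0}
  ]
}}

```text
time: 27.82
tool_pos: [0.6267, -0.0922, 0.1078]
tcp_rot: [2.95, 1.08, 0.001]
wrist_force: [0.7, -0.3, -0.0]
width: 0.996
```

```bash
python3 go.py .4545 .1392 .04 40.3; python3 - <<'E'
from sens import *
for n in('top','scene'): print(n,run(vision.read_camera(n),(.625,-.093),.034))
E
```

```text
t 27.82 pos [ 0.6267 -0.0922  0.1078] th 40.21 tilt -1.0 q6 0.68 w 0.996 F [ 0.7 -0.3 -0. ]
roll -0.02 dx dy dz [ 0.459 -7.196  1.696]Traceback (most recent call last):
  File "<stdin>", line 2, in <module>
  File "sens.py", line 13, in run
    A=a+np.radians([90,70,110]); e=np.stack([np.cos(A),np.sin(A)],1); pr=p@e.T; mid=(np.percentile(pr,99,axis=0)+np.percentile(pr,1,axis=0))/2
                                                                                     ~~~~~~~~~~~~~^^^^^^^^^^^^^^
    return _quantile_unchecked(
        a, q, axis, out, overwrite_input, method, keepdims, weights)
    return _ureduce(a,
                    func=_quantile_ureduce_func,
    ...<5 lines>...
                    overwrite_input=overwrite_input,
                    method=method)
    r = func(a, **kwargs)
    result = _quantile(arr,
                       quantiles=q,
    ...<2 lines>...
                       out=out,
                       weights=wgt)
    slices_having_nans = np.isnan(arr[-1, ...])
                                  ~~~^^^^^^^^^
IndexError: index -1 is out of bounds for axis 0 with size 0
```

Arm is in the way there; I'll check the sensor later. On to the round board.

>>> {"method": "play_rows", "body": {
  "rows": [
    {"dx": 0.05, "dy": -0.5, "dz": 0, "roll": 0, "fingers": 0},
    {"dx": 0.05, "dy": -0.9, "dz": 0, "roll": 0, "fingers": 0},
    {"dx": 0.05, "dy": -0.9, "dz": 0, "roll": 0, "fingers": 0},
    {"dx": 0.06, "dy": -0.9, "dz": 0, "roll": 0, "fingers": 0},
    {"dx": 0.05, "dy": -0.9, "dz": 0, "roll": 0, "fingers": 0},
    {"dx": 0.05, "dy": -0.9, "dz": 0, "roll": 0, "fingers": 0},
    {"dx": 0.05, "dy": -0.9, "dz": 0, "roll": 0, "fingers": 0},
    {"dx": 0.05, "dy": -0.9, "dz": 0.2, "roll": 0, "fingers": 0},
    {"dx": 0.05, "dy": -0.4, "dz": 0.5, "roll": 0, "fingers": 0},
    {"dx": 0, "dy": 0, "dz": 0.5, "roll": 0, "fingers": 0},
    {"dx": 0, "dy": 0, "dz": 0.4, "roll": 0, "fingers": 0},
    {"dx": 0, "dy": 0, "dz": 0, "roll": 0, "fingers": 0},
    {"dx": 0, "dy": 0, "dz": 0, "roll": 0, "fingers": 0}
  ]
}}

```text
time: 28.95
tool_pos: [0.4534, 0.1393, 0.0428]
tcp_rot: [-2.95, -1.081, 0.003]
wrist_force: [0.9, -0.2, -0.1]
width: 1.0
```

```bash
python3 go.py .4545 .1392 -.0165 40.3;  python3 - <<'E'
from sens import *
for n in('top','scene'):
  try: print(n,run(vision.read_camera(n),(.625,-.093),.034))
  except Exception as e: print(n,'hidden')
E
```

```text
t 28.95 pos [0.4534 0.1393 0.0428] th 40.26 tilt -1.0 q6 1.11 w 1.0 F [ 0.9 -0.2 -0.1]
roll -0.01 dx dy dz [0.02  0.019 1.484]
top (array([627.3, -92. ]), np.float64(-15.6), np.int64(36), np.float64(0.0175), array([43. , 42.4, 43.6]), np.float64(38.0))
scene (array([626. , -89.5]), np.float64(-12.8), np.int64(42), np.float64(0.0187), array([45.7, 46. , 45.9]), np.float64(38.2))
```

>>> {"method": "play_rows", "body": {
  "rows": [
    {"dx": 0.02, "dy": 0.02, "dz": 0.4, "roll": 0, "fingers": 0},
    {"dx": 0, "dy": 0, "dz": 0.4, "roll": 0, "fingers": 0},
    {"dx": 0, "dy": 0, "dz": 0.4, "roll": 0, "fingers": 0},
    {"dx": 0, "dy": 0, "dz": 0.2, "roll": 0, "fingers": 0},
    {"dx": 0, "dy": 0, "dz": 0.08, "roll": 0, "fingers": 0},
    {"dx": 0, "dy": 0, "dz": 0, "roll": 0, "fingers": 0},
    {"dx": 0, "dy": 0, "dz": 0, "roll": 0, "fingers": 1},
    {"dx": 0, "dy": 0, "dz": 0, "roll": 0, "fingers": 1},
    {"dx": 0, "dy": 0, "dz": 0, "roll": 0, "fingers": 1},
    {"dx": 0, "dy": 0, "dz": 0, "roll": 0, "fingers": 1},
    {"dx": 0, "dy": 0, "dz": 0, "roll": 0, "fingers": 1},
    {"dx": 0, "dy": 0, "dz": 0, "roll": 0, "fingers": 1},
    {"dx": 0, "dy": 0, "dz": 0, "roll": 0, "fingers": 1},
    {"dx": 0, "dy": 0, "dz": 0, "roll": 0, "fingers": 1}
  ]
}}

```text
time: 30.22
tool_pos: [0.4562, 0.1395, -0.0152]
tcp_rot: [2.949, 1.082, 0.002]
wrist_force: [-0.2, -0.1, 4.9]
width: 0.296
```

```bash
python3 go.py .651 .275 .09 40.3
```

```text
t 30.22 pos [ 0.4562  0.1395 -0.0152] th 40.3 tilt -1.0 q6 1.11 w 0.296 F [-0.2 -0.1  4.9]
roll -0.0 dx dy dz [ 5.904  0.566 -2.63 ]
```

>>> {"method": "play_rows", "body": {
  "rows": [
    {"dx": 0, "dy": 0, "dz": -0.2, "roll": 0, "fingers": 1},
    {"dx": 0, "dy": 0, "dz": -0.4, "roll": 0, "fingers": 1},
    {"dx": 0, "dy": 0, "dz": -0.6, "roll": 0, "fingers": 1},
    {"dx": 0, "dy": 0, "dz": -0.6, "roll": 0, "fingers": 1},
    {"dx": 0, "dy": 0, "dz": -0.5, "roll": 0, "fingers": 1},
    {"dx": 0.4, "dy": 0.04, "dz": -0.2, "roll": 0, "fingers": 1},
    {"dx": 0.7, "dy": 0.07, "dz": 0, "roll": 0, "fingers": 1},
    {"dx": 0.8, "dy": 0.08, "dz": 0, "roll": 0, "fingers": 1},
    {"dx": 0.8, "dy": 0.08, "dz": 0, "roll": 0, "fingers": 1},
    {"dx": 0.8, "dy": 0.08, "dz": 0, "roll": 0, "fingers": 1},
    {"dx": 0.8, "dy": 0.08, "dz": 0, "roll": 0, "fingers": 1},
    {"dx": 0.8, "dy": 0.08, "dz": 0, "roll": 0, "fingers": 1},
    {"dx": 0.6, "dy": 0.06, "dz": 0, "roll": 0, "fingers": 1},
    {"dx": 0.2, "dy": 0.02, "dz": 0, "roll": 0, "fingers": 1},
    {"dx": 0, "dy": 0, "dz": 0.3, "roll": 0, "fingers": 1},
    {"dx": 0, "dy": 0, "dz": 0.5, "roll": 0, "fingers": 1},
    {"dx": 0, "dy": 0, "dz": 0.5, "roll": 0, "fingers": 1},
    {"dx": 0, "dy": 0, "dz": 0.3, "roll": 0, "fingers": 1},
    {"dx": 0, "dy": 0, "dz": 0, "roll": 0, "fingers": 1}
  ]
}}

```text
time: 31.8
tool_pos: [0.6457, 0.2716, 0.015]
tcp_rot: [2.949, 1.082, -0.015]
wrist_force: [-0.9, -0.7, -1.8]
width: 0.293
```

```bash
python3 go.py .652 .275 -.0005 40.3; python3 - <<'E'
from h import *
c=vision.read_camera('scene'); P=cloud(c)
X=c['R']@np.array([.65,.275,.04])+c['t']; u,v=(X[:2]/X[2]*c['fx']+[c['cx'],c['cy']]).astype(int); save(c,'g9.png',(u-50,v-50,u+50,v+50),5)
E
```

```text
t 31.8 pos [0.6457 0.2716 0.015 ] th 40.28 tilt -1.0 q6 1.23 w 0.293 F [-0.9 -0.7 -1.8]
roll -0.01 dx dy dz [0.174 0.036 0.388]
```

View pics/g9.png

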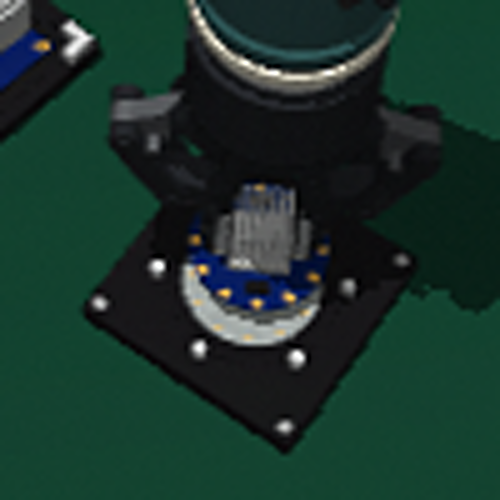

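The disc hangs level over the round nest (crop (257,260)), about 7 mm short in x. Correcting, then lowering.

>>> {"method": "play_rows", "body": {
  "rows": [
    {"dx": 0.17, "dy": 0.04, "dz": 0, "roll": 0, "fingers": 1},
    {"dx": 0, "dy": 0, "dz": 0.1, "roll": 0, "fingers": 1},
    {"dx": 0, "dy": 0, "dz": 0.12, "roll": 0, "fingers": 1},
    {"dx": 0, "dy": 0, "dz": 0.1, "roll": 0, "fingers": 1},
    {"dx": 0, "dy": 0, "dz": 0.03, "roll": 0, "fingers": 1},
    {"dx": 0, "dy": 0, "dz": 0, "roll": 0, "fingers": 1},
    {"dx": 0, "dy": 0, "dz": 0, "roll": 0, "fingers": 1}
  ]
}}

```text
time: 32.43
tool_pos: [0.6568, 0.277, 0.006]
tcp_rot: [-2.949, -1.082, 0.001]
wrist_force: [-0.1, 0.4, -0.0]
width: 0.295
```

```bash
python3 go.py .652 .275 -.0015 40.3
```

```text
t 32.43 pos [0.6568 0.277  0.006 ] th 40.29 tilt -1.0 q6 1.23 w 0.295 F [-0.1  0.4 -0. ]
roll -0.0 dx dy dz [-0.124 -0.038  0.187]
```

>>> {"method": "play_rows", "body": {
  "rows": [
    {"dx": -0.12, "dy": -0.04, "dz": 0, "roll": 0, "fingers": 1},
    {"dx": 0, "dy": 0, "dz": 0.06, "roll": 0, "fingers": 1},
    {"dx": 0, "dy": 0, "dz": 0.06, "roll": 0, "fingers": 1},
    {"dx": 0, "dy": 0, "dz": 0.04, "roll": 0, "fingers": 1},
    {"dx": 0, "dy": 0, "dz": 0, "roll": 0, "fingers": 1},
    {"dx": 0, "dy": 0, "dz": 0, "roll": 0, "fingers": 1}
  ]
}}

```text
time: 32.93
tool_pos: [0.6521, 0.2752, -0.0005]
tcp_rot: [-2.949, -1.082, 0.001]
wrist_force: [0.2, -0.5, -0.0]
width: 0.295
```

```bash
python3 go.py .652 .275 -.0015 40.3
```

```text
t 32.93 pos [ 6.521e-01  2.752e-01 -5.000e-04] th 40.29 tilt -1.0 q6 1.23 w 0.295 F [ 0.2 -0.5 -0. ]
roll -0.0 dx dy dz [-0.004  0.002  0.024]
```

Release and retreat up, then back out of the cameras' view.

>>> {"method": "play_rows", "body": {
  "rows": [
    {"dx": 0, "dy": 0, "dz": 0.03, "roll": 0, "fingers": 1},
    {"dx": 0, "dy": 0, "dz": 0.01, "roll": 0, "fingers": 1},
    {"dx": 0, "dy": 0, "dz": 0, "roll": 0, "fingers": 0.5},
    {"dx": 0, "dy": 0, "dz": 0, "roll": 0, "fingers": 0.3},
    {"dx": 0, "dy": 0, "dz": 0, "roll": 0, "fingers": 0},
    {"dx": 0, "dy": 0, "dz": 0, "roll": 0, "fingers": 0},
    {"dx": 0, "dy": 0, "dz": 0, "roll": 0, "fingers": 0},
    {"dx": 0, "dy": 0, "dz": 0, "roll": 0, "fingers": 0},
    {"dx": 0, "dy": 0, "dz": -0.3, "roll": 0, "fingers": 0},
    {"dx": 0, "dy": 0, "dz": -0.6, "roll": 0, "fingers": 0},
    {"dx": 0, "dy": 0, "dz": -0.9, "roll": 0, "fingers": 0},
    {"dx": 0, "dy": 0, "dz": -0.9, "roll": 0, "fingers": 0},
    {"dx": 0, "dy": 0, "dz": -0.9, "roll": 0, "fingers": 0},
    {"dx": -0.8, "dy": 0.4, "dz": 0, "roll": 0, "fingers": 0},
    {"dx": -0.8, "dy": 0.4, "dz": 0, "roll": 0, "fingers": 0},
    {"dx": -0.8, "dy": 0.4, "dz": 0, "roll": 0, "fingers": 0},
    {"dx": -0.8, "dy": 0.4, "dz": 0, "roll": 0, "fingers": 0},
    {"dx": -0.8, "dy": 0.4, "dz": 0, "roll": 0, "fingers": 0},
    {"dx": -0.8, "dy": 0.4, "dz": 0, "roll": 0, "fingers": 0},
    {"dx": -0.8, "dy": 0.4, "dz": 0, "roll": 0, "fingers": 0}
  ]
}}

```text
time: 34.6
tool_pos: [0.5532, 0.0436, 0.1433]
tcp_rot: [2.949, 1.083, 0.002]
wrist_force: [0.5, -0.6, -0.0]
width: 1.003
```

```bash
python3 go.py .4 0 .15 40; for p in ".651 .275" ".643 .102" ".633 -.257"; do echo $p; python3 chk.py $p .014; done; echo unf; python3 chk.py .461 .314
python3 - <<'E'
from sens import *
for n in('top','scene'):
  c=vision.read_camera(n)
  try:
    print(n,run(c,(.625,-.093),.034)); P=cloud(c); d=np.hypot(P[...,0]-.6255,P[...,1]+.0925); m=(d>.012)&(d<.019)&(P[...,2]>.05); A=np.c_[P[m][:,:2]-[.6255,-.0925],np.ones(m.sum())]; s=np.linalg.lstsq(A,P[m][:,2],rcond=None)[0]; print(' top z',np.median(P[m][:,2]).round(4),'slopes',s[:2].round(3),m.sum())
  except Exception as e: print(n,'hidden')
  if n=='scene': save(c,'end.png',(150,100,450,340),2.5)
E
```

```text
t 34.6 pos [0.5532 0.0436 0.1433] th 40.32 tilt -1.0 q6 0.9 w 1.003 F [ 0.5 -0.6 -0. ]
roll 0.08 dx dy dz [-3.634 -1.627 -0.167]
.651 .275
1 sink 79 [650.6 275.6  44.2] [650.3 275.4  27.5  25.6  42.4]
1 blue 264 [654.4 278.3  16.7] [649.6 275.4  58.8  60.8  60.2]
1 white 10 [654.3 282.7  22.6] [652.8 276.2  72.9  81.5  38.1]
.643 .102
1 sink 133 [643.5 104.2  43.6] [642.9 103.9  30.1  29.3  88.5]
1 blue 231 [661.1 109.1  16.7] [656.  102.3  58.4  60.7   1.2]
1 white 64 [679.  105.4  24.1] [658.4 104.   85.2  77.3   1.3]
.633 -.257
0 sink 119 [ 633.6 -258.8   42.7] [ 633.6 -257.8   30.5   30.    85.1]
0 blue 282 [ 650.9 -254.    15. ] [ 638.9 -257.7   51.8   96.6   85.3]
0 white 47 [ 678.4 -258.1   23.2] [ 645.3 -251.5   89.8   67.     4.4]
1 sink 108 [ 633.3 -255.7   44. ] [ 633.6 -256.2   34.5   30.6   84.4]
1 blue 201 [ 655.  -253.4   16.7] [ 647.4 -259.1   53.1   88.4   86.3]
1 white 26 [ 669.1 -256.9   24.4] [ 642.6 -257.2   69.2   92.    86.8]
unf
0 blue 52 [453.4 338.2   1.7] [454.8 337.9  30.4  13.1  42.2]
1 blue 228 [462.9 315.7   3.2] [459.8 314.2  65.6  56.3  40.7]
1 white 34 [476.4 329.8  11.2] [476.1 329.1   8.5  32.6  42.7]
top hidden
scene (array([626.2, -89.6]), np.float64(-12.7), np.int64(39), np.float64(0.0186), array([45.1, 43.4, 44. ]), np.float64(37.4))
 top z 0.0565 slopes [0.001 0.001] 89
```

View pics/end.png

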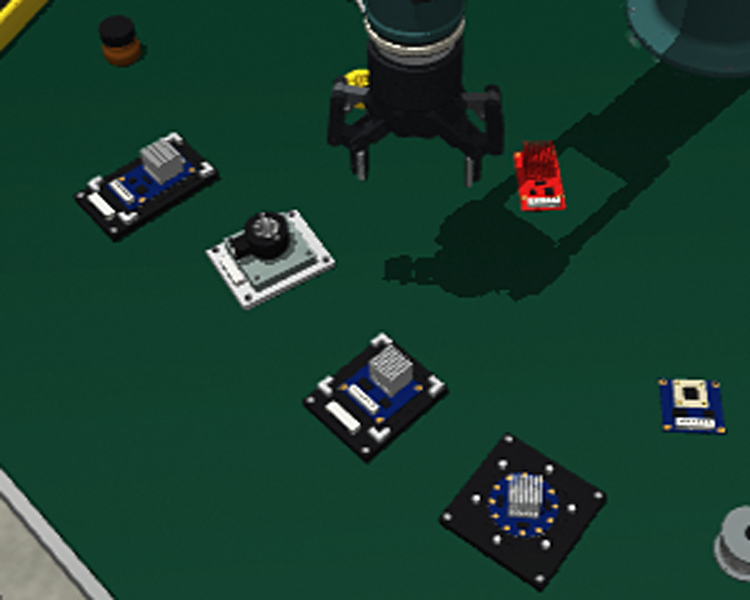

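All four are in place, the sensor top is at 56.5 mm (34 + 22 expected), and the arm is clear. Handing in.

```bash
python3 -c "
from workcell import bot
print(bot.read_state()['joint_vel'].round(3)); print(bot.finish_job())"
```

```text
[-0.002  0.001  0.003  0.001 -0.002 -0.002]
the job is handed in; nothing more can be done
None
```

I placed the three finned boards in their nests and fitted the black sensor on the spin-stand shaft, then handed the job in at about 35 s of the 109 s. The unfinished board, the red board and the yellow sensor were not touched.

**Last checks** (the arm hid the top view of everything but the long board, so the rest are scene-camera readings only):

| Item | Offset from target | Alignment | Height |
|---|---|---|---|
| Long board | about 1 mm | within about 3° | flat, sink top about 44 mm (46 expected, the usual bias of these readings) |
| Square board | about 2 mm | within about 2° | flat, sink top about 44 mm |
| Round board | about 1 mm | any rotation allowed | flat, sink top about 44 mm |
| Sensor | about 1 mm by the tool pose | -12.7°, stand is at about -12.5° | level, top face 56.5 mm (56 expected when home) |
| Unfinished board | within about 1 mm of its starting position | – | – |

**What disagreed or went wrong:**
- **Tool height:** the fingertips appeared about 24 mm higher than the reported TCP. My first grasp of the square board closed over its sink without moving it. After that I grasped at heights measured by camera.
- **Sensor position:** the two cameras disagreed by about 2.5 mm in y on the sensor. They showed the same offset on the bare stand. I trust the fit because the bore went down past the taper to the seat with almost no force.

I viewed 14 pictures.

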